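Load the burn-in dock, hang its cover and switch it on

ROBOT

A 6-joint arm with a two-finger parallel gripper is mounted at the origin on the work surface. World frame = base frame: x ahead of the robot, y to its left, z up, the work surface at z = 0. Lengths are in mm, angles in rad, forces in N, time in s.
With the tool pointing down it reaches from about 350 to 875 mm from the base axis. Payload 4.2 kg.
Tool frame: the origin (TCP) lies midway between the tips of the shut fingers; the grasp point (between the pads) lies 19 mm behind it (arm.tcp_to_grasp is the distance from the TCP to the grasp point, in mm); z points along the fingers, y is the line along which they close (so a half turn about z gives the same grasp; the last joint's range is limited). The gripper opens to 85 mm and grips with 20 to 120 N. Pads are 22 mm wide; open, the fingers measure 114 mm over their backs; the gripper's body (76 mm by 85 mm) begins 54 mm behind the grasp point. The pads swing forward as they close: fully open they stand 13 mm farther back than shut.
Start: joints at [1.492, 0.385, 0.008, 0, -1.194, -0.259], TCP at [207.1, 589.668, 195.412] pointing down, gripper open.
Joint ranges: [-3.14, 3.14], [-1.21, 2.06], [-1.07, 1.41], [-3.16, 2.05], [-2.99, -0.16], [-3.1, 3.1]. Speed limits (rad/s): [2.79, 2.79, 3.14, 3.14, 3.14, 3.14].

INTERFACE

Orientations are given as a unit quaternion [x, y, z, w].
In Python, from bench import arm gives the robot as it stands.
- The arm moves only by the tool arm_command, never from a script. Its argument "rows" is a list of rows, each a list of 2 entries, a list of its own where there are three numbers: the shift along the tool's x, y, z as a fraction of full scale, then the turn, a rotation vector about the tool's x, y, z as a fraction of full scale. In form: [[[x, y, z], [wx, wy, wz]], ...]. A call has 1 to 5 rows; each row is the pose to reach, as a shift and turn from the pose commanded when the call began, along the tool's axes at that moment, turning the shorter way round; what a row does not reach only later rows make up. Full scale, the value 1, is 0.25 m for a shift and 180 degrees for a turn. A row lasts 1/10 s, in which the tool goes at most 50 mm and 8.59 degrees, less where a joint would pass 70% of its speed; a pose out of reach is approached as far as the arm can. A call with a number of a shift or a turn outside -1 to 1 is refused whole. A call with a gripper value outside its range is refused whole. "grip" is the opening, from 0 (shut) to 1 (fully open), set as the call begins (left out, the last holds). The fingers move at their own pace and stop on an object; the grip force is fixed at half the most. Time passes only in rows, so rows that repeat a pose let the fingers close. It gives the time, the measured TCP pose, the force, the opening and the grip force at its end, in the units of the state.
- arm.read_state(): the state, without advancing time (a new reading comes with each control period).
- arm.get_image(name): name is "scene" or "side" or "wrist"; returns (picture, depth): 420x560x3 uint8, blue, green, red; 420x560 float32, mm along the optical axis (not along the pixel's ray), 0 where there is no reading.
- arm.camera_info(name): a dict with "fx", "fy", "cx", "cy" (pixels), "extrinsics" (4x4, takes a point from camera to world coordinates). Camera axes: x right, y down, z forward; pixel columns grow to the right and rows downward; lengths in mm; the calibration is good to about 2 mm. The wrist camera is an equidistant fisheye: a pixel r from the principal point sees the ray r / f radians off the axis. A picture is of the moment at which its call begins: read the wrist's pose just before it. camera_info takes no time and is no camera call; for the wrist camera it gives the pose at the moment of the call.
- arm.job_done(): hands the job in; it is judged then, once.
Trained networks look in the newest picture that a camera, given by its name, has taken for a name from the list of things; names that differ only in an ending like _2 or _b are one class to them, and where a whole thing is asked for, a point or a joint stands for the part that bears it (a point fixed in the world has none). Each returns a list of dicts, best first, with "score" (0 to 1); they miss things now and then, are a little off and sometimes report something else, mostly with a low value. They report only what shows in the picture. A call takes as long as a camera call. They do not tell look-alikes from the thing itself.
- arm.spot_in(camera, query): "position" ([column, row] in pixels, amid what is visible of it).
The state is a dict: "clock": time; "joints": joint angles; "joint_vel": joint speeds; "joint_efforts": joint torques, N m; "position": TCP position; "ee_rot": TCP orientation; "contact_force": force on the tool from outside, world axes, zero at the start; "wrist_torque": the same for the moment, N m; "gripper_width": finger opening in mm; "grasp_force": force on a finger pad.
Only numpy, scipy, OpenCV 4.12 (cv2) and the standard library are available. Lean on these libraries where they do the work, as an engineer would, in place of code of your own. Each camera call takes 0.05 s, during which the arm holds its last target. There are 200 camera calls.

TASK

Get the burn-in dock ready to run: set every power module that lies on the bench into the bay of its own colour, with its fins between the dock's fins and fully home. Then hang the loose cover on the dock's two hinge pins and swing it down gently, without letting it drop, until it is shut on the rim; turn the orange latch fully over the cover and, last, throw the power switch fully to on. Leave the other things on the bench where they are.

Things in the scene. Friction and masses are not known exactly. Their poses are not given: they have to be found in the camera images.
- dock: burn-in dock, fixed: white open tub, outside 128 (x) x 172 (y), walls 6 thick, rim 68 above the bench, on a dark base plate 210 x 180, 12 thick. Origin at bench level under the tub's centre; x points to the hinge side (rear), y to its left, z up. At its right a switch box 90 x 74, 26 high, centred on y = -128
- fins (a point): middle of the dock's heat sink, at the fin tops (26 above the bench, dock x = y = 0): 13 aluminium fins along the dock's x, each 62 long, 3 thick, 14 high, at y = -72, -60 .. 72, on the tub's floor 12 above the bench, closed at both ends (x = -31 and 31) by a bar 15 high: a module has 6 to spare each way along x. The tub is 116 long (x) and 160 wide inside
- pin_left (a point): middle of the left hinge pin: steel, 8 in diameter, level along the dock's y, 72 above the bench, 20 behind the tub (dock x = 84, y = 60). It runs outward from a bracket post, y = 49 to 74. A rubber back stop behind the post, 96 high, lets a hung cover lean back 0.25 rad past upright and rest there
- pin_right (a point): middle of the right hinge pin, the mirror image at dock y = -60
- cover: loose lift-off cover, 0.32 kg: blue frame with clear window, plate 142 (x) x 180 (y) x 8, from x = -10 to -152, mid-plane z = 0; z points out of its outer face. Origin on its hinge line midway between two knuckles. Starts lying flat, z up, mid-plane 13 above the bench. Shut, its x and z are the dock's x and z and its plate lies on the tub's rim
- knuckle_left (a point): seat of the left knuckle, at the cover's x = 0, y = 60, z = 0: a fork 14 wide whose slot, 11 wide, opens to the cover's +x (mouth flared to 20 at x = 17, bottom at x = -4). With the cover upright, pull bar up and outer face to the dock's +x, the slots open downward and drop over the pins; the seat is then on the pin's axis within 2
- knuckle_right (a point): seat of the right knuckle, the same at y = -60
- pull_bar (a point): middle of the cover's pull bar: black, 20 in diameter, 44 long along the cover's y, ball ends, at the cover's x = -178, z = 0, on a stem 18 wide. Pinched by its two ball ends (fingers closing along the cover's y) the cover swivels easily between the fingers: lifted so it hangs knuckles down, and it can be followed round its hinge with the tool kept upright
- latch (a joint): orange quarter-turn latch on a pillar before the tub's front wall, dock x = -88, y = -64. 0 = open: the wing points to the dock's -y, clear of the cover; turns counter-clockwise seen from above to 1.5 = shut: the wing points to the dock's +x, over the shut cover's edge, 3 above it. Stays where left, turns lightly (0.03 N m)
- latch_grip (a point): on the latch's vertical turning axis, 89 above the bench. The wing is a bar 11 thick and 18 high (79 to 97 above the bench), from 10 behind this axis to 42 ahead of it
- power (a joint): power switch on the switch box: red paddle 55 long, 24 wide (y), 13 thick, swinging about a level axis along the dock's y, 48 above the bench. 0 = off, leaning 0.5 rad to the dock's -x (front); 1.0 = on, leaning 0.5 rad to +x (rear). Stays where left; moves at about 1.2 N
- power_tip (a point): on the middle line of the red switch paddle, 46 from its swing axis, 9 short of its end
- mod_yellow: power module with yellow cap, may be absent; 0.2 kg, 50 (x) x 42 (y) x 50 high. Origin under its centre, at the feet of its 4 aluminium fins along x: 50 long, 3 thick, 16 high, at y = -18, -6, 6, 18. On them a base plate 6 thick, then a housing 44 (x) x 34 (y) from z = 22 to 50, coloured on top. Half-turn symmetric. Stands upright on the bench
- bay_yellow (a point): yellow bay: point on the dock's floor under the bay's middle, 12 above the bench, dock x = 0, y = 48; axes as the dock's; a yellow mark on the front wall shows it. A module centred here has each fin midway between two dock fins (3 free each side); its origin is on this point when fully home
- mod_green: power module with green cap, may be absent; 0.2 kg, 50 (x) x 42 (y) x 50 high. Origin under its centre, at the feet of its 4 aluminium fins along x: 50 long, 3 thick, 16 high, at y = -18, -6, 6, 18. On them a base plate 6 thick, then a housing 44 (x) x 34 (y) from z = 22 to 50, coloured on top. Half-turn symmetric. Stands upright on the bench
- bay_green (a point): green bay: point on the dock's floor under the bay's middle, 12 above the bench, dock x = 0, y = 0; axes as the dock's; a green mark on the front wall shows it. A module centred here has each fin midway between two dock fins (3 free each side); its origin is on this point when fully home
- mod_blue: power module with blue cap, may be absent; 0.2 kg, 50 (x) x 42 (y) x 50 high. Origin under its centre, at the feet of its 4 aluminium fins along x: 50 long, 3 thick, 16 high, at y = -18, -6, 6, 18. On them a base plate 6 thick, then a housing 44 (x) x 34 (y) from z = 22 to 50, coloured on top. Half-turn symmetric. Stands upright on the bench
- bay_blue (a point): blue bay: point on the dock's floor under the bay's middle, 12 above the bench, dock x = 0, y = -48; axes as the dock's; a blue mark on the front wall shows it. A module centred here has each fin midway between two dock fins (3 free each side); its origin is on this point when fully home
- meter: yellow and black multimeter, 90 x 180 x 50, lying flat; origin under its centre; bystander
- board: green circuit board, 85 x 60 x 13; origin under its centre; bystander
- reel: metal solder reel standing on its flange, 60 across, 44 high; origin under its centre; bystander
- flux_tin: small round aluminium flux tin, 52 across, 28 high; origin under its centre; bystander
- driver: red-handled screwdriver, 150 long, lying flat; bystander
- tweezers: pale blue tweezers, 120 x 25 x 6, lying flat; origin under the middle; bystander
Not all that is in view belongs to the job. Leave any pink look-alike of the cover alone.

How it is judged (in metres and radians):
On the way, in this order (a step that is already met when the one before it is completed fails the run):
1. every module present stands fully home in the bay of its own colour (z of mod_yellow in the frame of bay_yellow below 0.004 m and y of mod_yellow in the frame of bay_yellow between -0.0055 and 0.0055 m and x of mod_yellow in the frame of bay_yellow between -0.009 and 0.009 m and angle between the x axis of each of mod_yellow, mod_green, mod_blue and the x axis of dock, either way round below 0.12 rad and angle between each of mod_yellow, mod_green, mod_blue's own z axis and vertical below 0.1 rad and z of mod_green in the frame of bay_green below 0.004 m and y of mod_green in the frame of bay_green between -0.0055 and 0.0055 m and x of mod_green in the frame of bay_green between -0.009 and 0.009 m and z of mod_blue in the frame of bay_blue below 0.004 m and y of mod_blue in the frame of bay_blue between -0.0055 and 0.0055 m and x of mod_blue in the frame of bay_blue between -0.009 and 0.009 m), for 0.2 s.
2. the cover hangs with both knuckles on the pins, still more than 45 degrees open (distance between knuckle_left and pin_left below 0.007 m and distance between knuckle_right and pin_right below 0.007 m and angle between cover's own z axis and vertical above 0.8 rad), for 0.2 s.
3. the cover is shut on the rim with both knuckles on the pins, the latch still open (distance between knuckle_left and pin_left below 0.01 m and distance between knuckle_right and pin_right below 0.01 m and angle between cover's own z axis and vertical below 0.05 rad and value of joint latch below 1 rad), for 0.2 s.
4. the latch is turned over the shut cover, the switch still off (distance between knuckle_left and pin_left below 0.01 m and distance between knuckle_right and pin_right below 0.01 m and angle between cover's own z axis and vertical below 0.05 rad and value of joint latch above 1.25 rad and value of joint power below 0.6 rad), for 0.2 s.
5. the switch is thrown to on (value of joint power above 0.85 rad), for 0.2 s.
At the end, for the whole second after the job is handed in: every module present is home in the bay of its colour (within 4 mm in height, 5.5 mm across and 9 mm along the fins, 0.12 rad); the cover lies shut at rest (within 0.05 rad of level) with each knuckle within 10 mm of its pin; the latch is past 1.25 rad and the switch past 0.85 rad (all of step 1 and distance between knuckle_left and pin_left below 0.01 m and distance between knuckle_right and pin_right below 0.01 m and angle between cover's own z axis and vertical below 0.05 rad and value of joint latch above 1.25 rad and value of joint power above 0.85 rad and linear speed of cover below 0.02 m/s); the robot touches nothing.
It fails at once if the cover is dropped or slammed: it turns faster than 4 rad/s (angular speed of cover above 4 rad/s).
It fails at once if a bystander is moved more than 30 mm (distance of any of meter, board, reel, flux_tin, driver, tweezers from where it was at the start of the episode above 0.03 m).
Of mod_yellow, mod_green, mod_blue only 2 to 3 are there at a start; the rules pass over those that are not, and their reading is None.
At some moment in a run one of mod_yellow, mod_green, mod_blue may be knocked a few centimetres aside while the robot is not near it.
It also fails if it takes over 200 s, if anything falls off the work surface, if the arm or the gripper's body presses on something with over 40 N, if the wrist force passes 120 N, or if a joint passes its speed limit or range.

## Working session

There is one attempt and no reset: what is moved stays moved. The work goes in short steps, Python scripts to look and compute and a tool call to move; the robot and the scene stay as the last step left them, time stands still between calls to the robot, and variables do not carry over. Pictures are saved under pics/ and viewed, at most 21 in all, crops included, and the job is handed in when it is done.

Besides the shell and the picture viewer there is one more tool, called after ">>>" as name(argument=value, ...), one argument or row to a line, values as JSON. arm_command: Moves the arm, as the interface text tells. Shift numbers are shares of 0.25 m and turn numbers shares of 180 degrees, none past 1 either way. Its arguments: {"type":"object","properties":{"rows":{"type":"array","items":{"type":"array"}},"grip":{"type":"number"}},"required":["rows"]}

```bash
ls; mkdir -p pics; cat > h.py <<'E'
import numpy as np, cv2
from scipy.spatial.transform import Rotation as R
from bench import arm
def snap(n,f=None):
    i,d=arm.get_image(n); c=arm.camera_info(n)
    if f: cv2.imwrite('pics/'+f,i)
    return i,d,c
def cloud(d,c,wrist=False):
    h,w=d.shape; u,v=np.meshgrid(np.arange(w),np.arange(h))
    x=(u-c['cx'])/c['fx']; y=(v-c['cy'])/c['fy']
    if wrist:
        r=np.hypot(x,y)+1e-9; k=np.tan(np.minimum(r,1.5))/r; x=x*k;y=y*k
    P=np.stack([x*d,y*d,d,np.ones_like(d)],-1)@np.array(c['extrinsics']).T
    P=P[...,:3]; P[d<=0]=np.nan
    return P
E
python3 - <<'E'
from h import *
print(arm.read_state())
ims=[]
for n in ['scene','side','wrist']:
    i,d,c=snap(n,n+'0.png'); np.savez(n+'0.npz',i=i,d=d,E=c['extrinsics'],k=[c['fx'],c['fy'],c['cx'],c['cy']]); print(n,c)
    P=cloud(d,c,n=='wrist')
    for q in ['dock','cover','pull_bar','latch','power','mod_yellow','mod_green','mod_blue','meter','board','reel','flux_tin','driver','tweezers']:
        for r in arm.spot_in(n,q)[:3]:
            u,v=[int(round(t)) for t in r['position']]; print(n,q,round(r['score'],2),u,v,P[v,u].round())
E
```

```text
pics
{'clock': 0.0, 'joints': array([ 1.49159142e+00,  3.85562408e-01,  6.62360817e-03, -4.99578835e-04,
       -1.19399607e+00, -2.58640068e-01]), 'joint_vel': array([-0.00097738,  0.002123  ,  0.00134822,  0.00140284,  0.00052348,
        0.00228618]), 'joint_efforts': array([-8.55871222e-04, -3.92293167e+01,  1.88402599e+01,  4.18611914e+00,
       -4.65885911e-03,  1.26845510e-06]), 'position': array([206.90115361, 589.05766675, 194.3171824 ]), 'ee_rot': array([ 9.85750403e-01, -1.68211017e-01, -1.35430145e-04,  1.08576978e-03]), 'contact_force': array([ 0.0588663 ,  0.14346809, -0.20147347]), 'wrist_torque': array([ 0.02392519, -0.00164755, -0.02549319]), 'grasp_force': 0.0, 'gripper_width': 85.6456653665734}
scene {'fx': 501.2812547898003, 'fy': 501.2812547898003, 'cx': 281.76424669350433, 'cy': 211.7550395143727, 'extrinsics': array([[ 2.37444186e-01,  6.58590669e-01, -7.14057834e-01,
         1.49954695e+03],
       [ 9.71394129e-01, -1.58179882e-01,  1.77123040e-01,
        -2.02277127e+02],
       [ 3.70199754e-03, -7.35688423e-01, -6.77310002e-01,
         1.00308834e+03],
[... 2519 characters left out ...]
56. -320.   12.]
side flux_tin 0.46 212 152 [541. 518.  26.]
side flux_tin 0.3 205 194 [421. 299.  46.]
side driver 0.63 268 307 [ 393. -152.   24.]
side driver 0.62 308 174 [758. 225.  40.]
side tweezers 0.6 236 262 [393.  30.  11.]
wrist {'fx': 325.19226210127806, 'fy': 325.19226210127806, 'cx': 277.97535044613375, 'cy': 201.08472521713222, 'extrinsics': array([[-3.30630079e-01, -9.07758338e-01, -2.58183173e-01,
         2.72720562e+02],
       [-9.43760430e-01,  3.18026469e-01,  9.04180019e-02,
         5.67310435e+02],
       [ 3.13877564e-05,  2.73557974e-01, -9.61855516e-01,
         3.75018599e+02],
       [ 0.00000000e+00,  0.00000000e+00,  0.00000000e+00,
         1.00000000e+00]])}
```

View pics/scene0.png

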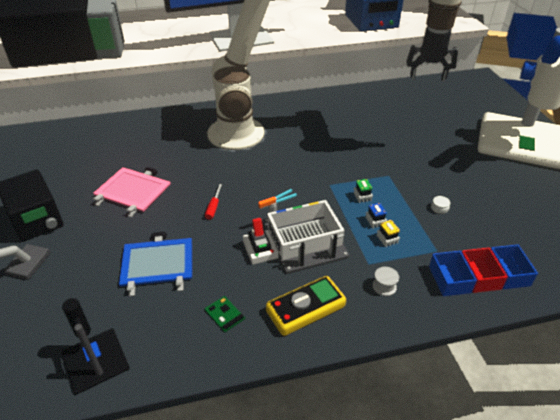

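View pics/side0.png

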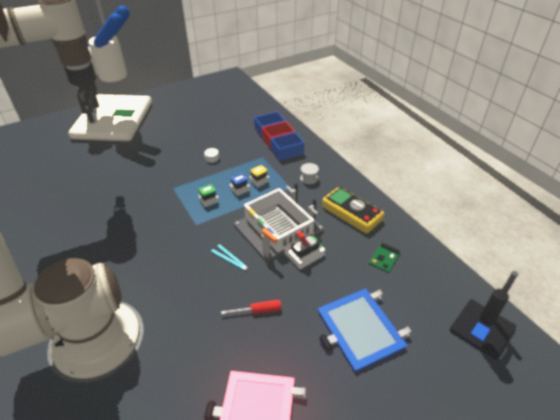

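The scene view shows the dock at about (305,230). Green, blue and yellow modules stand on the mat at (364,187), (377,212) and (389,231). The blue cover is at (157,262) with its pull bar toward the robot, and a pink decoy is at (132,190). The side view agrees with this. Next I'll fit poses from the depth.

```bash
cat > fit.py <<'E'
from h import *
def load(n):
    z=np.load(n+'0.npz'); k=z['k']; return z['i'],z['d'],dict(fx=k[0],fy=k[1],cx=k[2],cy=k[3],extrinsics=z['E'])
def rect(p):
    (c,s,a)=cv2.minAreaRect(p[:,:2].astype(np.float32)); return np.round(c,1),np.round(s,1),round(a,1)
if __name__=='__main__':
  for n in ['scene','side']:
    i,d,c=load(n); P=cloud(d,c); hsv=cv2.cvtColor(i,cv2.COLOR_BGR2HSV)
    def m(x0,x1,y0,y1,z0,z1): return (P[...,0]>x0)&(P[...,0]<x1)&(P[...,1]>y0)&(P[...,1]<y1)&(P[...,2]>z0)&(P[...,2]<z1)
    for nm,b in dict(green=(400,490,260,350),blue=(500,585,250,340),yellow=(590,690,260,360)).items():
        k=m(*b,44,60); p=P[k]; print(n,nm,len(p),rect(p),np.median(p[:,2]),'mean',p.mean(0).round(1))
    k=m(470,680,-60,190,62,74)&(hsv[...,1]<80)
    p=P[k]; print(n,'rim',len(p),rect(p),np.median(p[:,2]))
    k=m(420,750,-460,-180,5,40)&(hsv[...,0]>100)&(hsv[...,0]<125)&(hsv[...,1]>150)&(hsv[...,2]>90)
    p=P[k]; print(n,'cover',len(p),rect(p),np.median(p[:,2]))
    k=m(350,750,-60,190,75,110); p=P[k]
    for q in p[::6]: pass
    print(n,'high',[ (x.round(0).tolist()) for x in p[::max(1,len(p)//25)]])
  
E
python3 fit.py
python3 - <<'E'
import cv2
a=cv2.imread('pics/scene0.png')[150:320,80:420]; b=cv2.imread('pics/side0.png')[140:380,170:440]
a=cv2.resize(a,None,fx=2.2,fy=2.2,interpolation=3);b=cv2.resize(b,None,fx=2.2,fy=2.2,interpolation=3)
cv2.imwrite('pics/a.png',a);cv2.imwrite('pics/b.png',b);print(a.shape,b.shape)
E
```

```text
scene green 135 (array([436.3, 313.1]), array([51.2, 36.5]), 0.3) 51.32083988644558 mean [436.1 311.8  51.1]
scene blue 159 (array([547.7, 311.3]), array([51., 38.]), 5.8) 50.883966768622486 mean [547.6 310.7  50.8]
scene yellow 175 (array([621.5, 316.9]), array([50., 36.]), 7.7) 51.36214153476283 mean [622.9 316.   51. ]
scene rim 593 (array([577.7,  66.6]), array([190.4, 229.6]), 4.3) 67.44894107021787
scene cover 1155 (array([ 562.7, -309.3]), array([182.3, 149.6]), 84.9) 15.414879207761714
scene high [[476.0, 21.0, 94.0], [481.0, 5.0, 95.0], [486.0, 2.0, 96.0], [491.0, -11.0, 99.0], [488.0, 26.0, 89.0], [486.0, 13.0, 86.0], [490.0, -2.0, 89.0], [500.0, -18.0, 97.0], [488.0, 21.0, 79.0], [490.0, 6.0, 80.0], [492.0, -6.0, 80.0], [554.0, -48.0, 98.0], [561.0, -36.0, 97.0], [565.0, -50.0, 97.0], [569.0, -43.0, 96.0], [564.0, -34.0, 85.0], [565.0, -46.0, 82.0], [571.0, -36.0, 81.0], [569.0, -49.0, 76.0], [640.0, 143.0, 78.0], [643.0, 145.0, 76.0], [651.0, 142.0, 77.0], [662.0, 144.0, 77.0], [652.0, 54.0, 77.0], [666.0, 60.0, 87.0], [669.0, 59.0, 86.0], [671.0, 59.0, 81.0]]
side green 
[... 402 characters left out ...]
cover 1336 (array([ 561.8, -310.2]), array([181., 142.]), 83.9) 16.193194850849068
side high [[660.0, 147.0, 98.0], [661.0, 142.0, 89.0], [641.0, 155.0, 77.0], [647.0, 142.0, 75.0], [671.0, 54.0, 96.0], [663.0, 52.0, 90.0], [668.0, 53.0, 78.0], [656.0, 52.0, 77.0], [658.0, 28.0, 75.0], [482.0, 21.0, 99.0], [558.0, -27.0, 98.0], [491.0, 8.0, 98.0], [482.0, 9.0, 99.0], [562.0, -40.0, 100.0], [492.0, -1.0, 98.0], [478.0, 19.0, 83.0], [495.0, -6.0, 98.0], [476.0, 15.0, 84.0], [493.0, -10.0, 98.0], [478.0, 14.0, 81.0], [494.0, -13.0, 96.0], [481.0, 14.0, 75.0], [498.0, -17.0, 95.0], [487.0, -10.0, 90.0], [567.0, -48.0, 80.0], [560.0, -49.0, 81.0], [563.0, -50.0, 77.0]]
(374, 748, 3) (528, 594, 3)
```

View pics/b.png

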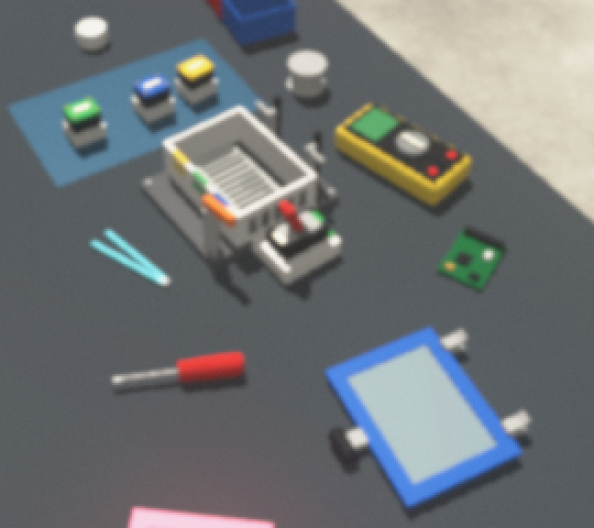

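The crop shows a dock with yellow, green and blue marks on its front wall, the orange latch at (218,207) and the red paddle at (290,213). I'll fit the dock and cover more precisely.

```bash
cat > fit2.py <<'E'
from h import *
from fit import load
from scipy.optimize import differential_evolution, minimize
def sdrect(p,hx,hy):
    q=np.abs(p)-[hx,hy]; return np.linalg.norm(np.maximum(q,0),axis=1)+np.minimum(q.max(1),0)
def dockfit(p,b=((560,600),(70,115),(-.2,.35))):
    def f(v):
        c,s=np.cos(v[2]),np.sin(v[2]); l=(p-v[:2])@np.array([[c,-s],[s,c]])
        r=np.abs(sdrect(l,61,83))   # rim mid-line
        return np.minimum(r,12).mean()
    r=differential_evolution(f,b,seed=1,tol=1e-8); return r.x,r.fun
if __name__=='__main__':
  A=[]
  for n in ['scene','side']:
    i,d,c=load(n); P=cloud(d,c); hsv=cv2.cvtColor(i,cv2.COLOR_BGR2HSV)
    k=(P[...,0]>470)&(P[...,0]<690)&(P[...,1]>-60)&(P[...,1]<220)&(P[...,2]>64.5)&(P[...,2]<72)
    p=P[k][:,:2]; print(n,len(p),dockfit(p)); A.append(p)
    print('wing')
    k=(P[...,0]>440)&(P[...,0]<540)&(P[...,1]>-60)&(P[...,1]<80)&(P[...,2]>80)&(P[...,2]<105); q=P[k]; print(cv2.minAreaRect(q[:,:2].astype(np.float32)),q[:,2].max(), [tuple(t) for t in q[np.argsort(q[:,1])][::12,:2].round()])
    k=(P[...,0]>520)&(P[...,0]<620)&(P[...,1]>-100)&(P[...,1]<-10)&(P[...,2]>75); q=P[k]; print('paddle',q.mean(0),q[q[:,2]>95].mean(0))
  print(dockfit(np.vstack(A)))
E
python3 fit2.py
```

```text
scene 540 (array([5.66387634e+02, 9.27632524e+01, 9.29616657e-02]), np.float64(3.5068463038239095))
wing
((490.03704833984375, 5.657585144042969), (18.787870407104492, 52.81523895263672), 15.576017379760742) 100.98959489291656 [(np.float64(496.0), np.float64(-20.0)), (np.float64(496.0), np.float64(-15.0)), (np.float64(491.0), np.float64(-11.0)), (np.float64(491.0), np.float64(-5.0)), (np.float64(493.0), np.float64(-0.0)), (np.float64(493.0), np.float64(6.0)), (np.float64(494.0), np.float64(11.0)), (np.float64(487.0), np.float64(15.0)), (np.float64(488.0), np.float64(21.0)), (np.float64(487.0), np.float64(24.0)), (np.float64(488.0), np.float64(29.0))]
paddle [564.83627711 -38.54031044  88.93513629] [560.48656777 -38.97232721  98.21751286]
side 423 (array([5.65989343e+02, 9.17026193e+01, 8.79906417e-02]), np.float64(3.087743548457429))
wing
((485.3591613769531, 5.508213043212891), (16.55276107788086, 52.77931213378906), 11.76208209991455) 99.39596998910702 [(np.float64(493.0), np.float64(-20.0)), (np.float64(495.0), np.float64(-17.0)), (np.float64(491.0), np.float64(-13.0)), (np.float64(486.0), np.float64(-6.0)), (np.float64(486.0), np.float64(-1.0)), (np.float64(492.0), np.float64(5.0)), (np.float64(490.0), np.float64(12.0)), (np.float64(489.0), np.float64(17.0)), (np.float64(482.0), np.float64(20.0)), (np.float64(480.0), np.float64(27.0))]
paddle [558.96619352 -42.67501957  92.37960709] [557.18654709 -39.81901496  98.51236035]
(array([5.66248026e+02, 9.21340730e+01, 9.04303191e-02]), np.float64(3.3419068328564703))
```

```bash
cat >> h.py <<'E'
def rot(yaw):
    c,s=np.cos(yaw),np.sin(yaw); return np.array([[c,s,0],[s,-c,0],[0,0,-1.]])
def go(*wp):
    """waypoints (x,y,z,yaw_deg of tool x): print shift/turn fractions from present pose"""
    s=arm.read_state(); p=s['position']; M=R.from_quat(s['ee_rot']).as_matrix()
    for x,y,z,a in wp:
        d=M.T@(np.array([x,y,z])-p)/250; w=R.from_matrix(M.T@rot(np.radians(a))).as_rotvec()/np.pi
        print((x,y,z,a),'->',[d.round(3).tolist(),w.round(3).tolist()],'mm',round(np.linalg.norm(d)*250),'deg',round(np.linalg.norm(w)*180,1))
def st():
    s=arm.read_state(); M=R.from_quat(s['ee_rot']).as_matrix()
    print('t',round(s['clock'],2),'p',s['position'].round(1),'yaw',round(np.degrees(np.arctan2(M[1,0],M[0,0])),2),'tilt',M[:2,2].round(4),'F',s['contact_force'].round(1),'w',round(s['gripper_width'],1),'g',round(s['grasp_force'],1),'j6',round(s['joints'][5],2))
E
python3 -c "
from h import *
st(); go((400,450,200,-52),(546,310,200,-85))"
```

```text
t 2.25 p [207.1 589.7 195.4] yaw -19.35 tilt [-0. -0.] F [ 0.7 -0.5 -0.1] w 85.7 g 0.0 j6 -0.26
(400, 450, 200, -52) -> [[0.913, 0.271, -0.018], [0.0, -0.0, 0.181]] mm 238 deg 32.6
(546, 310, 200, -85) -> [[1.65, 0.606, -0.018], [0.0, -0.0, 0.365]] mm 439 deg 65.6
```

>>> arm_command(
  rows=[
    [[0.913, 0.271, -0.018], [0, 0, 0.181]],
    [[0.913, 0.271, -0.018], [0, 0, 0.181]],
    [[0.913, 0.271, -0.018], [0, 0, 0.181]],
    [[0.913, 0.271, -0.018], [0, 0, 0.181]],
    [[0.913, 0.271, -0.018], [0, 0, 0.181]],
  ],
)

```text
clock: 2.75
position: [401.9, 448.3, 200.2]
ee_rot: [0.898, -0.439, 0.0, -0.0]
contact_force: [-0.8, 1.2, -0.1]
gripper_width: 85.5
grasp_force: 0.0
```

```bash
python3 -c "
from h import *
st(); go((546,310,200,-85))"
```

```text
t 2.75 p [401.9 448.3 200.2] yaw -52.11 tilt [0.0004 0.0002] F [-0.8  1.2 -0.1] w 85.5 g 0.0 j6 -0.45
(546, 310, 200, -85) -> [[0.791, -0.115, 0.001], [-0.0, 0.0, 0.183]] mm 200 deg 32.9
```

>>> arm_command(
  rows=[
    [[0.795, -0.11, 0], [0, 0, 0.183]],
    [[0.795, -0.11, 0], [0, 0, 0.183]],
    [[0.795, -0.11, 0], [0, 0, 0.183]],
    [[0.795, -0.11, 0], [0, 0, 0.183]],
    [[0.795, -0.11, 0], [0, 0, 0.183]],
  ],
)

```text
clock: 3.25
position: [547.5, 306.3, 199.6]
ee_rot: [0.735, -0.678, 0.0, 0.0]
contact_force: [0.2, 1.1, -0.3]
gripper_width: 85.5
grasp_force: 0.0
```

```bash
cat > mods.py <<'E'
from h import *
def mods(f):
    st(); i,d,c=snap('wrist',f); P=cloud(d,c,True); hsv=cv2.cvtColor(i,cv2.COLOR_BGR2HSV)
    k=((P[...,2]>43)&(P[...,2]<58)).astype(np.uint8)
    n,L,S,_=cv2.connectedComponentsWithStats(k)
    for j in range(1,n):
        if S[j,4]<250 or S[j,4]>5000: continue
        p=P[L==j]; h=hsv[L==j]; h=h[h[:,1]>120]
        r=cv2.minAreaRect(p[:,:2].astype(np.float32)); print('hue',np.median(h[:,0]) if len(h) else None,S[j,:5],np.round(r[0],1),np.round(r[1],1),round(r[2],1),'med z',np.median(p[:,2]).round(1))
    return i,d,c,P
E
python3 - <<'E'
from mods import *
i,d,c,P=mods('w1.png'); np.savez('w1.npz',i=i,P=P)
E
```

```text
t 3.25 p [547.5 306.3 199.6] yaw -85.38 tilt [ 0.0002 -0.001 ] F [ 0.2  1.1 -0.3] w 85.5 g 0.0 j6 -0.69
hue None [215  55 128   6 431] [555.7 184.5] [127.    4.2] 5.3 med z 52.4
hue None [  67   90   41   51 1612] [772.6 250.7] [58.1 58.6] 0.7 med z 44.9
hue 28.0 [ 187  168   45   36 1366] [618.6 322.5] [44.4 35.3] 8.8 med z 51.7
hue 106.0 [ 260  168   44   36 1458] [542.2 316.4] [44.4 35.8] 3.5 med z 51.7
hue 68.0 [ 361  179   43   35 1254] [431.5 317.6] [45.4 34.5] 0.8 med z 51.7
hue 107.0 [  50  218   68   85 1535] [792.4 451.5] [132.8 102.2] 84.5 med z 49.5
```

View pics/w1.png

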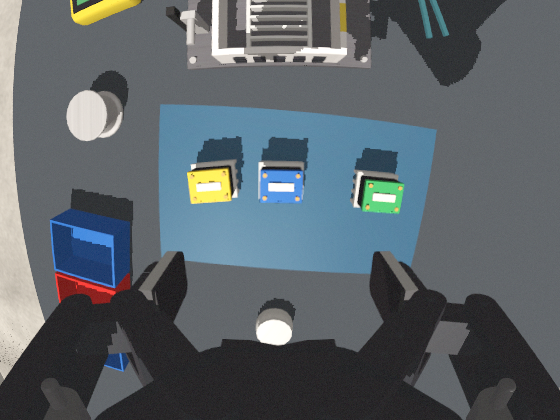

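The wrist view shows the three modules at (210,185), (282,185) and (382,196), with the flux tin below at (275,326). The arm was still settling, so I'll measure again at rest.

```bash
python3 - <<'E'
from mods import *
mods('w2.png')
i,d,c,P=mods('w2.png'); st(); np.savez('w1.npz',i=i,P=P)
E
```

```text
t 3.3 p [546.1 308.  199.5] yaw -85.16 tilt [-0.0003 -0.0004] F [0.7 0.4 0.8] w 85.3 g 0.0 j6 -0.69
hue None [213  53 130   7 457] [556.4 184. ] [127.2   4.3] 5.0 med z 52.4
hue None [  66   88   41   51 1621] [772.9 250.3] [58.6 58.5] 0.1 med z 45.1
hue 28.0 [ 185  166   45   36 1366] [619.  321.9] [44.3 35.2] 8.6 med z 52.0
hue 106.0 [ 258  167   44   35 1490] [542.9 316. ] [44.8 35.8] 4.2 med z 51.8
hue 68.0 [ 360  178   43   34 1256] [432.2 317.1] [45.5 34.8] 0.2 med z 51.9
hue 107.0 [  49  216   68   88 1561] [793.3 452. ] [135.4 101.9] 84.3 med z 49.6
t 3.35 p [545.  309.3 199.6] yaw -85.01 tilt [-0.0004 -0.0002] F [-0.8  0.6 -0.3] w 85.3 g 0.0 j6 -0.69
hue None [213  51 129   7 491] [556.6 183.8] [127.7   4.3] 5.1 med z 52.4
hue None [  65   86   41   52 1622] [773.5 249.4] [59.8 58.4] 18.6 med z 45.3
hue 28.0 [ 184  165   45   35 1378] [619.4 321.5] [45.2 35.1] 8.0 med z 51.9
hue 106.0 [ 257  165   44   36 1487] [543.3 315.7] [44.8 35.9] 4.0 med z 51.8
hue 68.0 [ 359  176   43   35 1262] [432.1 317. ] [45.3 34.8] 0.8 med z 51.8
hue 107.0 [  47  214   69   90 1594] [793.9 453.7] [138.9 102.2] 84.4 med z 49.6
t 3.4 p [544.3 310.3 199.7] yaw -84.9 tilt [-0.0003 -0.    ] F [-1.  -0.  -0.4] w 85.2 g 0.0 j6 -0.69
```

```bash
python3 -c "
from h import *
st(); go((621,319,90,-82),(621,319,20,-82))"
```

```text
t 3.4 p [544.3 310.3 199.7] yaw -84.9 tilt [-0.0003 -0.    ] F [-1.  -0.  -0.4] w 85.2 g 0.0 j6 -0.69
(621, 319, 90, -82) -> [[-0.007, -0.309, 0.439], [0.0, 0.0, -0.016]] mm 134 deg 2.9
(621, 319, 20, -82) -> [[-0.007, -0.309, 0.719], [0.0, 0.0, -0.016]] mm 196 deg 2.9
```

>>> arm_command(
  rows=[
    [[-0.007, -0.309, 0.44], [0, 0, -0.016]],
    [[-0.007, -0.309, 0.44], [0, 0, -0.016]],
    [[-0.007, -0.309, 0.44], [0, 0, -0.016]],
    [[-0.007, -0.309, 0.44], [0, 0, -0.016]],
    [[-0.007, -0.309, 0.44], [0, 0, -0.016]],
  ],
  grip=0.72,
)

```text
clock: 3.9
position: [620.1, 320.3, 89.5]
ee_rot: [0.755, -0.655, 0.0, 0.001]
contact_force: [-0.8, 0.5, 1.3]
gripper_width: 61.4
grasp_force: 0.0
```

```bash
python3 - <<'E'
from mods import *
mods('w3.png'); st(); go((621,319,20,-82))
E
```

```text
t 3.9 p [620.1 320.3  89.5] yaw -81.87 tilt [-0.0009 -0.0012] F [-0.8  0.5  1.3] w 61.4 g 0.0 j6 -0.57
hue None [460   0  13  33 315] [502.2 150.1] [ 2.6 29.9] 3.9 med z 50.9
hue 100.0 [ 305    3  172   48 1290] [558.3 182.3] [ 16.1 128.9] 88.5 med z 53.1
hue None [  62   52   64   77 3780] [774.8 248.8] [59.8 58.8] 26.5 med z 47.2
hue 28.0 [ 246  183   65   51 3150] [620.7 320.4] [44.9 35.3] 8.4 med z 53.6
hue 106.0 [ 348  190   65   50 2739] [545. 315.] [45.  34.8] 3.5 med z 53.3
hue 68.0 [ 466  210   52   45 1712] [433.7 316.7] [46.7 35.3] 0.6 med z 52.9
hue 108.0 [  33  233   96  108 2236] [795.2 446.8] [128.  102.6] 84.7 med z 50.7
t 3.95 p [620.7 320.7  91.3] yaw -81.86 tilt [0.0017 0.0007] F [-0.2  0.1  0.6] w 61.5 g 0.0 j6 -0.57
(621, 319, 20, -82) -> [[0.007, 0.0, 0.285], [-0.001, 0.0, 0.001]] mm 71 deg 0.2
```

View pics/w3.png

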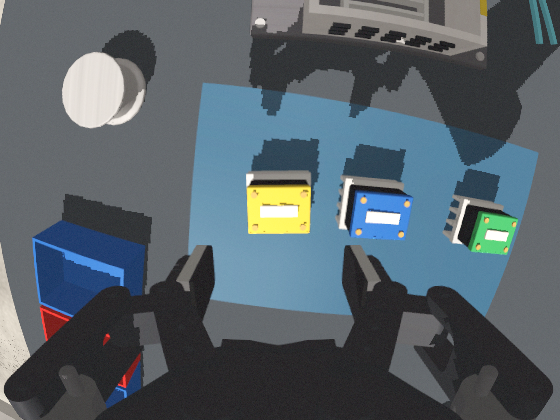

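Yellow sits at (280,209), centred between the fingers at columns 213 and 345. I'll descend and grip.

>>> arm_command(
  rows=[
    [[0.006, 0, 0.15], [0, 0, 0]],
    [[0.006, 0, 0.285], [0, 0, 0]],
    [[0.006, 0, 0.285], [0, 0, 0]],
    [[0.006, 0, 0.285], [0, 0, 0]],
  ],
)

```text
clock: 4.35
position: [621.7, 318.9, 21.2]
ee_rot: [0.755, -0.655, 0.001, -0.001]
contact_force: [-0.2, 1.7, -0.1]
gripper_width: 61.5
grasp_force: 0.0
```

>>> arm_command(
  rows=[
    [[0, 0, 0], [0, 0, 0]],
    [[0, 0, 0], [0, 0, 0]],
    [[0, 0, 0], [0, 0, 0]],
    [[0, 0, 0], [0, 0, 0]],
  ],
  grip=0.3,
)

```text
clock: 4.75
position: [621.6, 318.0, 19.7]
ee_rot: [0.755, -0.656, 0.0, -0.001]
contact_force: [0.6, 0.2, 0.4]
gripper_width: 25.6
grasp_force: 0.0
```

```bash
python3 - <<'E'
from h import *
st()
E
```

```text
t 4.75 p [621.6 318.   19.7] yaw -81.99 tilt [0.0012 0.0009] F [0.6 0.2 0.4] w 25.6 g 0.0 j6 -0.56
```

```bash
python3 - <<'E'
from mods import *
i,d,c,P=mods('w4.png')
E
```

```text
t 4.75 p [621.6 318.   19.7] yaw -81.99 tilt [0.0012 0.0009] F [0.6 0.2 0.4] w 25.6 g 0.0 j6 -0.56
hue 104.0 [ 386    0  158   41 1456] [539.3 180.9] [94.9  4.9] 5.0 med z 52.2
hue 27.0 [ 235  219   92   68 4271] [619.9 320.1] [45.  35.4] 8.6 med z 51.4
hue 106.0 [ 375  225   86   64 4373] [544.3 314.2] [45.2 35.2] 3.3 med z 51.3
hue 67.0 [ 514  244   46   51 1847] [433.2 316. ] [46.4 35.2] 1.4 med z 51.1
hue 108.0 [   0  275   92   52 1029] [780.8 385.8] [ 8.8 86.2] 82.0 med z 48.2
hue 4.0 [   0  312   59  108 1337] [827.5 500.9] [158.8  48.1] 84.9 med z 48.6
```

View pics/w4.png

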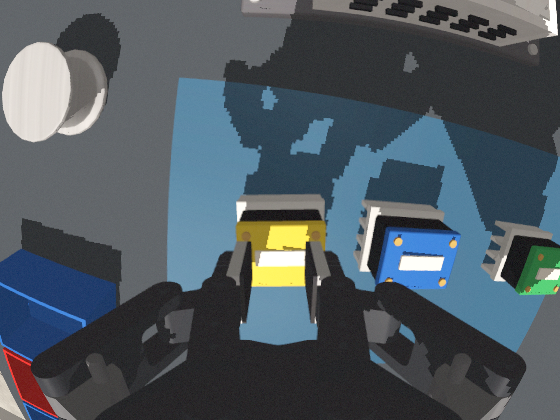

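```bash
python3 - <<'E'
from h import *
i,d,c=snap('wrist'); P=cloud(d,c,True)
for u,v in [(235,250),(243,250),(247,270),(313,250),(318,250),(316,270),(280,260),(280,215),(245,300),(210,300),(280,380)]: print(u,v,i[v,u],d[v,u].round(),P[v,u].round())
i,d,c=snap('side'); P=cloud(d,c); cv2.imwrite('pics/s1.png',cv2.resize(i[100:260,150:360],None,fx=3,fy=3,interpolation=3)); 
st()
E
```

```text
235 250 [107 112 114] 138.0 [641. 310.  71.]
243 250 [107 112 112] 141.0 [638. 311.  69.]
247 270 [22 22 26] 131.0 [635. 314.  80.]
313 250 [106 110 111] 139.0 [608. 305.  71.]
318 250 [106 111 112] 139.0 [606. 305.  71.]
316 270 [83 85 88] 121.0 [609. 305.  89.]
280 260 [255 255 255] 160.0 [620. 321.  53.]
280 215 [30 27 30] 174.0 [622. 304.  34.]
245 300 [38 38 38] 122.0 [634. 321.  92.]
210 300 [39 33 37] 99.0 [645. 310. 112.]
280 380 [41 40 45] 67.0 [623. 307. 145.]
t 4.9 p [621.3 317.7  18.8] yaw -82.0 tilt [0.0001 0.0001] F [ 0.4  0.1 -1. ] w 25.8 g 0.0 j6 -0.56
```

View pics/s1.png

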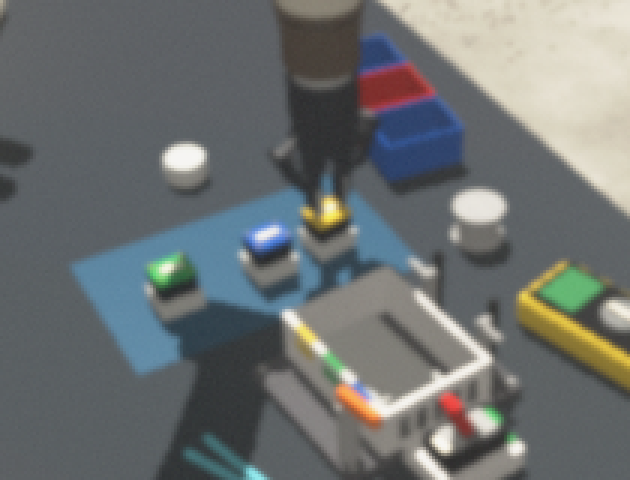

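The side view shows the fingertips above the yellow cap at (325,215), not around it. I'll check the tool geometry.

```bash
python3 - <<'E'
from h import *
print(arm.tcp_to_grasp,[a for a in dir(arm) if not a.startswith('_')])
i,d,c=snap('wrist'); P=cloud(d,c,True)
k=(P[...,2]>54)&(np.abs(P[...,0]-621)<60)&(np.abs(P[...,1]-318)<40)
p=P[k]; o=np.argsort(p[:,2])[:400:20]; print(p[o].round())
for n in ['scene','side']:
    i,d,c=snap(n); P=cloud(d,c)
    k=(P[...,2]>54)&(np.abs(P[...,0]-621)<60)&(np.abs(P[...,1]-318)<40); p=P[k]; print(n,p[np.argsort(p[:,2])][:60:5].round())
E
```

```text
18.700000000000003 ['IKError', 'camera_info', 'get_image', 'job_done', 'read_state', 'spot_in', 'tcp_to_grasp']
[[615. 318.  54.]
 [626. 320.  54.]
 [638. 309.  54.]
 [632. 318.  54.]
 [634. 321.  56.]
 [633. 327.  58.]
 [640. 311.  59.]
 [632. 331.  59.]
 [610. 307.  60.]
 [606. 305.  61.]
 [605. 305.  61.]
 [606. 305.  62.]
 [610. 306.  62.]
 [641. 310.  63.]
 [633. 328.  63.]
 [645. 314.  63.]
 [646. 314.  64.]
 [608. 323.  64.]
 [610. 307.  64.]
 [606. 306.  65.]]
scene [[566. 303.  54.]
 [632. 303.  55.]
 [641. 313.  57.]
 [638. 308.  59.]
 [605. 313.  61.]
 [608. 317.  63.]
 [608. 314.  64.]
 [611. 304.  65.]
 [640. 306.  66.]
 [645. 318.  68.]
 [649. 314.  68.]
 [607. 317.  69.]]
side [[639. 304.  54.]
 [561. 319.  55.]
 [637. 313.  58.]
 [608. 309.  59.]
 [642. 308.  63.]
 [599. 312.  65.]
 [598. 317.  66.]
 [600. 313.  68.]
 [644. 305.  69.]
 [615. 307.  70.]
 [649. 314.  73.]
 [637. 307.  74.]]
```

```bash
python3 - <<'E'
import numpy as np
z=np.load('w1.npz'); P=z['P'];i=z['i']
# fingers in w1: tcp (544.3,310.3,199.7)
k=(P[...,2]>120); k[:240]=False
for nm,sl in [('L',slice(120,200)),('R',slice(360,440))]:
    m=np.zeros_like(k); m[240:330,sl]=True; p=P[k&m]; o=np.argsort(p[:,2]); print(nm,len(p),p[o[:200:20]].round())
E
```

```text
L 3905 [[587. 317. 249.]
 [588. 308. 251.]
 [588. 306. 252.]
 [586. 319. 253.]
 [593. 305. 253.]
 [590. 304. 254.]
 [595. 305. 254.]
 [587. 319. 255.]
 [587. 313. 255.]
 [587. 315. 255.]]
R 4021 [[501. 310. 249.]
 [501. 310. 251.]
 [502. 301. 252.]
 [501. 311. 252.]
 [497. 296. 253.]
 [501. 311. 254.]
 [502. 298. 254.]
 [503. 300. 255.]
 [503. 296. 255.]
 [502. 296. 256.]]
```

All the cameras put the real fingertips about 36 mm above the reported TCP when shut, and about 49 mm above when open. So I'll work with that offset: lift a little, reopen and measure the tips at this opening.

>>> arm_command(
  rows=[
    [[0, 0, -0.1], [0, 0, 0]],
    [[0, 0, -0.1], [0, 0, 0]],
    [[0, 0, -0.1], [0, 0, 0]],
    [[0, 0, -0.1], [0, 0, 0]],
  ],
  grip=0.72,
)

```text
clock: 5.45
position: [620.7, 317.4, 42.9]
ee_rot: [0.755, -0.656, -0.0, 0.001]
contact_force: [0.2, 0.4, 0.1]
gripper_width: 61.7
grasp_force: 0.0
```

```bash
cat > tips.py <<'E'
from mods import *
def tips(i,P,p,M):
    L=(P-p)@M   # tool frame
    for sgn in (1,-1):
        k=(np.abs(L[...,0])<14)&(sgn*L[...,1]>5)&(sgn*L[...,1]<60)&(L[...,2]>-100)&(P[...,2]>62)
        q=L[k]; t=np.percentile(q[:,2],99.5); e=q[q[:,2]>t-6]; print('tip z_tool',t.round(1),'x',e[:,0].min().round(1),e[:,0].max().round(1),'inner y',(sgn*np.min(sgn*e[:,1])).round(1))
E
python3 - <<'E'
from tips import *
i,d,c,P=mods('w5.png'); s=arm.read_state(); st(); tips(i,P,s['position'],R.from_quat(s['ee_rot']).as_matrix())
E
```

```text
t 5.45 p [620.7 317.4  42.9] yaw -82.01 tilt [-0.0012 -0.0006] F [0.2 0.4 0.1] w 61.7 g 0.0 j6 -0.56
hue None [ 312    0  204   46 1879] [556.8 182.5] [128.5   5.3] 4.5 med z 52.2
hue None [496   0  16  24 288] [500.8 154.9] [ 3.4 19.7] 7.6 med z 51.3
hue None [  24   47   69   92 4781] [774.2 248.2] [59.8 58.7] 26.8 med z 44.9
hue 28.0 [ 239  207   80   60 4516] [620.  319.9] [45.  34.9] 9.3 med z 51.5
hue 107.0 [ 365  213   76   59 3567] [544.2 314.2] [45.5 35.4] 3.2 med z 51.5
hue 68.0 [ 496  233   56   48 1946] [433.  316.3] [46.7 35.4] 0.7 med z 51.4
hue 108.0 [   1  258   95  105 1915] [823.2 416.5] [149.5  74.2] 46.5 med z 48.8
t 5.5 p [620.6 317.3  42.7] yaw -82.01 tilt [-0.0015 -0.0009] F [0.8 0.7 0.1] w 61.4 g 0.0 j6 -0.56
tip z_tool -44.5 x -11.3 10.8 inner y 30.1
tip z_tool -44.4 x -11.4 11.0 inner y -30.4
```

>>> arm_command(
  rows=[
    [[-0.01, 0, 0.06], [0, 0, 0]],
    [[-0.01, 0, 0.13], [0, 0, 0]],
    [[-0.01, 0, 0.19], [0, 0, 0]],
    [[-0.01, 0, 0.234], [0, 0, 0]],
    [[-0.01, 0, 0.234], [0, 0, 0]],
  ],
)

```text
clock: 6.0
position: [619.3, 319.2, -17.9]
ee_rot: [0.755, -0.656, -0.001, 0.003]
contact_force: [0.2, 0.2, 0.3]
gripper_width: 61.6
grasp_force: 0.0
```

>>> arm_command(
  rows=[
    [[0, 0, 0], [0, 0, 0]],
    [[0, 0, 0], [0, 0, 0]],
    [[0, 0, 0], [0, 0, 0]],
    [[0, 0, 0], [0, 0, 0]],
    [[0, 0, 0], [0, 0, 0]],
  ],
  grip=0.3,
)

```text
clock: 6.5
position: [620.9, 320.4, -14.4]
ee_rot: [0.755, -0.656, 0.0, -0.0]
contact_force: [0.1, 0.2, -0.3]
gripper_width: 42.9
grasp_force: 62.0
```

>>> arm_command(
  rows=[
    [[0, 0, -0.12], [0, 0, 0]],
    [[0, 0, -0.3], [0, 0, 0]],
    [[0, 0, -0.5], [0, 0, 0]],
    [[0, 0, -0.5], [0, 0, 0]],
    [[0, 0, -0.5], [0, 0, 0]],
  ],
)

```text
clock: 7.0
position: [621.2, 320.8, 112.1]
ee_rot: [0.755, -0.656, -0.0, -0.002]
contact_force: [-0.7, -0.8, -3.1]
gripper_width: 42.6
grasp_force: 62.0
```

```bash
python3 - <<'E'
from h import *
st(); go((565,130,170,-84.8))
E
```

```text
t 7.0 p [621.2 320.8 112.1] yaw -82.01 tilt [0.0024 0.0028] F [-0.7 -0.8 -3.1] w 42.6 g 62.0 j6 -0.57
(565, 130, 170, -84.8) -> [[0.724, 0.328, -0.234], [-0.001, 0.001, 0.016]] mm 207 deg 2.8
```

>>> arm_command(
  rows=[
    [[0.2, 0.09, -0.07], [0, 0, 0.004]],
    [[0.4, 0.18, -0.07], [0, 0, 0.01]],
    [[0.55, 0.26, -0.07], [0, 0, 0.016]],
    [[0.68, 0.33, -0.07], [0, 0, 0.016]],
    [[0.68, 0.33, -0.07], [0, 0, 0.016]],
  ],
)

```text
clock: 7.5
position: [558.6, 135.3, 125.7]
ee_rot: [0.736, -0.677, -0.002, 0.003]
contact_force: [0.7, 0.3, -1.9]
gripper_width: 43.2
grasp_force: 62.1
```

>>> arm_command(
  rows=[
    [[0, 0, 0], [0, 0, 0]],
    [[0, 0, 0], [0, 0, 0]],
    [[0, 0, 0], [0, 0, 0]],
  ],
)

```text
clock: 7.8
position: [562.9, 141.2, 126.8]
ee_rot: [0.738, -0.674, -0.0, 0.0]
contact_force: [0.2, 0.2, -2.3]
gripper_width: 42.9
grasp_force: 62.1
```

```bash
cat > dk.py <<'E'
from h import *
from fit2 import dockfit
from scipy.spatial import cKDTree
def bars(P):
    # aluminium fins: top points around z 26
    return P[(P[...,2]>20)&(P[...,2]<31)]
def look(f):
    s=arm.read_state(); st(); i,d,c=snap('wrist',f); P=cloud(d,c,True)
    k=(P[...,0]>480)&(P[...,0]<650)&(P[...,1]>-10)&(P[...,1]<200)&(P[...,2]>63)&(P[...,2]<73); p=P[k]
    v,e=dockfit(p[:,:2][::max(1,len(p)//1500)],((555,580),(80,105),(0,.2))); print('dock wrist',v.round(2),np.degrees(v[2]).round(2),'err',round(e,2),'n',len(p),'z',np.median(p[:,2]).round(1))
    np.savez('dk.npz',i=i,P=P,p=s['position'],q=s['ee_rot'],v=v); return i,P,v
if __name__=='__main__':
    import sys; look(sys.argv[1])
E
python3 dk.py w6.png
```

```text
t 7.8 p [562.9 141.2 126.8] yaw -84.82 tilt [-0.001  -0.0004] F [ 0.2  0.2 -2.3] w 42.9 g 62.1 j6 -0.43
dock wrist [5.6451e+02 9.6160e+01 9.0000e-02] 5.13 err 2.25 n 6093 z 69.1
```

View pics/w6.png

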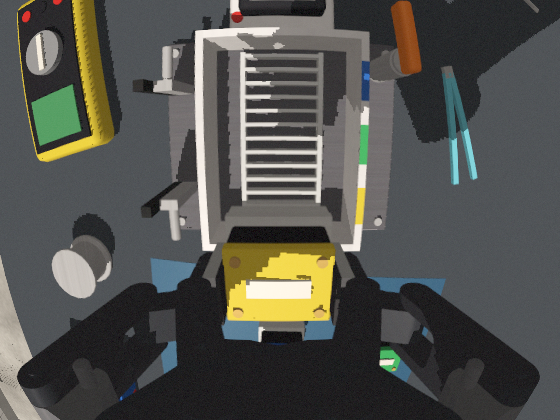

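The wrist view shows the tub open with its fins visible at (280,125) and the yellow module held at (278,285). I'll refine the dock from the fin tops and measure the held module.

```bash
cat > ref.py <<'E'
from h import *
def refine(P,v,show=True):
    """refine dock centre with fin tops: phase in y, end bars in x"""
    best=None
    c,s=np.cos(v[2]),np.sin(v[2]); D=P-np.array([v[0],v[1],0]); lx=D[...,0]*c+D[...,1]*s; ly=-D[...,0]*s+D[...,1]*c; z=P[...,2]
    zt=np.nanpercentile(z[(np.abs(lx)<25)&(np.abs(ly)<75)&(z<35)],97)
    k=(np.abs(lx)<24)&(np.abs(ly)<76)&(z>zt-4)&(z<zt+2)
    y=ly[k]; ph=np.angle(np.exp(2j*np.pi*y/12).mean())/(2*np.pi)*12; conc=abs(np.exp(2j*np.pi*y/12).mean())
    # yaw check: phase at front and rear
    yf=ly[k&(lx<-8)]; yr=ly[k&(lx>8)]; f=lambda t:np.angle(np.exp(2j*np.pi*t/12).mean())/(2*np.pi)*12
    kb=(np.abs(lx)<45)&(np.abs(ly)<60)&(z>zt-3)&(z<zt+4); bx=lx[kb]
    print('fin top z',zt.round(1),'n',k.sum(),'phase y',ph.round(2),'conc',conc.round(2),'front/rear phase',f(yf).round(2),f(yr).round(2),'x extent',np.percentile(bx,[.5,99.5]).round(1))
    return ph
def held(P,p,q):
    M=R.from_quat(q).as_matrix(); L=(P-p)@M
    k=(np.abs(L[...,0])<32)&(np.abs(L[...,1])<32)&(L[...,2]>-75)&(L[...,2]<-55)
    return L[k]
E
python3 - <<'E'
from ref import *
z=np.load('dk.npz'); P=z['P']; i=z['i']; v=z['v']
refine(P,v)
hsv=cv2.cvtColor(i,cv2.COLOR_BGR2HSV); M=R.from_quat(z['q']).as_matrix(); L=(P-z['p'])@M
k=(hsv[...,0]>20)&(hsv[...,0]<35)&(hsv[...,1]>120)&(np.abs(L[...,0])<40)&(np.abs(L[...,1])<40)
q=L[k]; print('held cap tool frame',cv2.minAreaRect(q[:,:2].astype(np.float32)),np.median(q[:,2]), q.min(0),q.max(0))
E
```

```text
fin top z 28.1 n 2581 phase y -0.53 conc 0.86 front/rear phase -0.53 -0.55 x extent [-35.   34.9]
held cap tool frame ((0.12443161010742188, 0.9376659393310547), (46.991458892822266, 35.909828186035156), 89.7906265258789) -66.0392704200687 [-17.79641539 -22.59427562 -71.10336715] [ 18.14852391  24.39443244 -47.64703173]
```

```bash
python3 - <<'E'
from h import *
go((560.3,143.4,60,-84.87),(560.3,143.4,16,-84.87))
E
```

```text
(560.3, 143.4, 60, -84.87) -> [[-0.009, 0.009, 0.268], [0.0, -0.0, 0.0]] mm 67 deg 0.1
(560.3, 143.4, 16, -84.87) -> [[-0.009, 0.009, 0.444], [0.0, -0.0, 0.0]] mm 111 deg 0.1
```

>>> arm_command(
  rows=[
    [[-0.009, 0.009, 0.13], [0, 0, 0]],
    [[-0.009, 0.009, 0.25], [0, 0, 0]],
    [[-0.009, 0.009, 0.36], [0, 0, 0]],
    [[-0.009, 0.009, 0.42], [0, 0, 0]],
    [[-0.009, 0.009, 0.444], [0, 0, 0]],
  ],
)

```text
clock: 8.35
position: [559.3, 142.6, 14.3]
ee_rot: [0.738, -0.674, -0.001, 0.002]
contact_force: [-0.0, -0.0, -1.5]
gripper_width: 43.1
grasp_force: 62.1
```

>>> arm_command(
  rows=[
    [[0, 0, 0], [0, 0, 0]],
    [[0, 0, 0], [0, 0, 0]],
    [[0, 0, 0], [0, 0, 0]],
  ],
)

```text
clock: 8.65
position: [561.3, 143.0, 17.9]
ee_rot: [0.738, -0.675, 0.0, -0.001]
contact_force: [0.2, -0.6, -2.2]
gripper_width: 43.0
grasp_force: 62.1
```

```bash
python3 - <<'E'
from h import *
from ref import refine
st(); i,d,c=snap('wrist'); P=cloud(d,c,True); refine(P,(564.55,95.6,np.radians(5.13))); go((560.3,143.4,-3,-84.87))
E
```

```text
t 8.65 p [561.3 143.   17.9] yaw -84.85 tilt [0.0022 0.0011] F [ 0.2 -0.6 -2.2] w 43.0 g 62.1 j6 -0.44
fin top z 27.9 n 5206 phase y -0.01 conc 0.87 front/rear phase 0.02 -0.02 x extent [-35.2  34.6]
(560.3, 143.4, -3, -84.87) -> [[-0.002, 0.003, 0.083], [-0.001, 0.0, 0.0]] mm 21 deg 0.1
```

Fin phase error is about 0. I'll lower into the fins.

>>> arm_command(
  rows=[
    [[-0.002, 0, 0.025], [0, 0, 0]],
    [[-0.002, 0, 0.045], [0, 0, 0]],
    [[-0.002, 0, 0.06], [0, 0, 0]],
    [[-0.002, 0, 0.075], [0, 0, 0]],
    [[-0.002, 0, 0.085], [0, 0, 0]],
  ],
)

```text
clock: 9.2
position: [560.2, 142.8, -2.6]
ee_rot: [0.738, -0.674, 0.0, 0.001]
contact_force: [-9.9, 0.1, 25.6]
gripper_width: 43.0
grasp_force: 65.3
```

>>> arm_command(
  rows=[
    [[0, 0, 0], [0, 0, 0]],
    [[0, 0, 0], [0, 0, 0]],
    [[0, 0, 0], [0, 0, 0]],
  ],
)

```text
clock: 9.5
position: [560.2, 142.8, -2.5]
ee_rot: [0.738, -0.675, 0.0, 0.0]
contact_force: [-5.1, 0.1, 11.6]
gripper_width: 42.6
grasp_force: 63.7
```

>>> arm_command(
  rows=[
    [[0, 0, 0], [0, 0, 0]],
    [[0, 0, 0], [0, 0, 0]],
    [[0, 0, 0], [0, 0, 0]],
  ],
  grip=0.65,
)

```text
clock: 9.8
position: [560.5, 142.9, -4.7]
ee_rot: [0.738, -0.675, 0.0, -0.0]
contact_force: [0.2, -0.0, 0.2]
gripper_width: 55.6
grasp_force: 0.0
```

>>> arm_command(
  rows=[
    [[0, 0, -0.1], [0, 0, 0]],
    [[0, 0, -0.3], [0, 0, 0]],
    [[0, 0, -0.5], [0, 0, 0]],
    [[0, 0, -0.64], [0, 0, 0]],
    [[0, 0, -0.64], [0, 0, 0]],
  ],
)

```text
clock: 10.3
position: [564.1, 144.3, 161.8]
ee_rot: [0.738, -0.674, 0.003, -0.006]
contact_force: [0.3, 0.0, -0.5]
gripper_width: 55.4
grasp_force: 0.0
```

```bash
python3 - <<'E'
from h import *
st(); go((440,310,160,-89),(433,316.5,60,-89))
E
```

```text
t 10.3 p [564.1 144.3 161.8] yaw -84.82 tilt [0.0119 0.0048] F [ 0.3  0.  -0.5] w 55.4 g 0.0 j6 -0.44
(440, 310, 160, -89) -> [[-0.705, 0.435, 0.004], [-0.004, 0.001, 0.023]] mm 207 deg 4.2
(433, 316.5, 60, -89) -> [[-0.732, 0.465, 0.404], [-0.004, 0.001, 0.023]] mm 239 deg 4.2
```

>>> arm_command(
  rows=[
    [[-0.2, 0.12, 0], [-0.004, 0, 0.01]],
    [[-0.4, 0.24, 0], [-0.004, 0, 0.023]],
    [[-0.57, 0.35, 0.05], [-0.004, 0, 0.023]],
    [[-0.7, 0.44, 0.2], [-0.004, 0, 0.023]],
    [[-0.73, 0.465, 0.3], [-0.004, 0, 0.023]],
  ],
  grip=0.72,
)

```text
clock: 10.8
position: [427.4, 317.2, 80.5]
ee_rot: [0.714, -0.7, -0.004, 0.002]
contact_force: [0.8, -0.3, -1.0]
gripper_width: 61.4
grasp_force: 0.0
```

>>> arm_command(
  rows=[
    [[0, 0, 0.1], [0, 0, 0]],
    [[0, 0, 0.1], [0, 0, 0]],
    [[0, 0, 0.1], [0, 0, 0]],
    [[0, 0, 0.1], [0, 0, 0]],
  ],
)

```text
clock: 11.2
position: [429.2, 314.8, 56.7]
ee_rot: [0.713, -0.701, -0.004, 0.003]
contact_force: [-0.3, -0.2, 1.2]
gripper_width: 61.4
grasp_force: 0.0
```

```bash
python3 - <<'E'
from mods import *
mods('w7.png'); st(); go((433,316.5,-16,-89))
E
```

```text
t 11.2 p [429.2 314.8  56.7] yaw -89.05 tilt [-0.0106  0.0012] F [-0.3 -0.2  1.2] w 61.4 g 0.0 j6 -0.91
hue None [ 12   0  16  29 340] [617.  161.7] [ 3.7 25.9] 4.2 med z 51.0
hue None [   8    0  169   49 1385] [557.  182.8] [129.2   4.8] 5.1 med z 52.4
hue 106.0 [  75  193   68   53 3051] [544.  314.5] [46. 35.] 3.6 med z 51.8
hue 68.0 [ 236  199   74   57 4048] [432.7 316.8] [44.9 35.1] 0.4 med z 51.9
t 11.25 p [429.2 314.8  56.9] yaw -89.07 tilt [-0.0104  0.0016] F [ 0.3 -0.1 -0. ] w 61.5 g 0.0 j6 -0.91
(433, 316.5, -16, -89) -> [[-0.006, -0.018, 0.291], [0.003, 0.001, -0.0]] mm 73 deg 0.6
```

>>> arm_command(
  rows=[
    [[-0.007, -0.016, 0.08], [0.003, 0.001, 0.002]],
    [[-0.007, -0.016, 0.16], [0.003, 0.001, 0.002]],
    [[-0.007, -0.016, 0.24], [0.003, 0.001, 0.002]],
    [[-0.007, -0.016, 0.29], [0.003, 0.001, 0.002]],
    [[-0.007, -0.016, 0.29], [0.003, 0.001, 0.002]],
  ],
)

```text
clock: 11.75
position: [430.9, 315.2, -17.8]
ee_rot: [0.711, -0.704, 0.0, 0.003]
contact_force: [-0.1, -0.4, -0.1]
gripper_width: 61.6
grasp_force: 0.0
```

>>> arm_command(
  rows=[
    [[0, 0, 0], [0, 0, 0]],
    [[0, 0, 0], [0, 0, 0]],
    [[0, 0, 0], [0, 0, 0]],
    [[0, 0, 0], [0, 0, 0]],
    [[0, 0, 0], [0, 0, 0]],
  ],
  grip=0.3,
)

```text
clock: 12.25
position: [432.1, 317.1, -15.7]
ee_rot: [0.711, -0.703, 0.0, 0.001]
contact_force: [1.4, -1.0, 6.6]
gripper_width: 43.3
grasp_force: 64.7
```

>>> arm_command(
  rows=[
    [[0, 0, -0.12], [0, 0, 0]],
    [[0, 0, -0.3], [0, 0, 0]],
    [[0, 0, -0.56], [0, 0, 0]],
    [[0, 0, -0.56], [0, 0, 0]],
    [[0, 0, -0.56], [0, 0, 0]],
  ],
)

```text
clock: 12.75
position: [432.2, 317.9, 125.7]
ee_rot: [0.711, -0.703, -0.0, -0.001]
contact_force: [-0.4, 0.3, -2.2]
gripper_width: 43.6
grasp_force: 64.3
```

```bash
python3 - <<'E'
from h import *
st(); go((564.5,95.6,127,-84.87))
E
```

```text
t 12.75 p [432.2 317.9 125.7] yaw -89.37 tilt [0.0005 0.0016] F [-0.4  0.3 -2.2] w 43.6 g 64.3 j6 -0.92
(564.5, 95.6, 127, -84.87) -> [[0.895, -0.52, -0.006], [-0.0, 0.0, -0.025]] mm 259 deg 4.5
```

>>> arm_command(
  rows=[
    [[0.18, -0.1, 0], [0, 0, -0.01]],
    [[0.36, -0.21, 0], [0, 0, -0.025]],
    [[0.54, -0.32, 0], [0, 0, -0.025]],
    [[0.72, -0.42, 0], [0, 0, -0.025]],
    [[0.83, -0.49, 0], [0, 0, -0.025]],
  ],
)

```text
clock: 13.25
position: [555.0, 107.7, 120.5]
ee_rot: [0.738, -0.675, -0.001, 0.005]
contact_force: [0.8, 0.4, -2.1]
gripper_width: 43.1
grasp_force: 64.3
```

>>> arm_command(
  rows=[
    [[0.065, -0.03, 0], [0, 0, 0]],
    [[0.065, -0.03, 0], [0, 0, 0]],
    [[0.065, -0.03, 0], [0, 0, 0]],
    [[0.065, -0.03, 0], [0, 0, 0]],
  ],
)

```text
clock: 13.65
position: [563.9, 95.5, 122.1]
ee_rot: [0.738, -0.674, -0.001, 0.003]
contact_force: [0.0, 0.5, -1.7]
gripper_width: 42.9
grasp_force: 64.4
```

```bash
python3 - <<'E'
from h import *
from ref import refine
s=arm.read_state(); st(); i,d,c=snap('wrist','w8.png'); P=cloud(d,c,True); refine(P,(564.55,95.6,np.radians(5.13)))
hsv=cv2.cvtColor(i,cv2.COLOR_BGR2HSV); M=R.from_quat(s['ee_rot']).as_matrix(); L=(P-s['position'])@M
k=(hsv[...,0]>55)&(hsv[...,0]<80)&(hsv[...,1]>120)&(np.abs(L[...,0])<40)&(np.abs(L[...,1])<40)
q=L[k]; print('held',cv2.minAreaRect(q[:,:2].astype(np.float32)),np.median(q[:,2]))
go((564.55,95.6,16,-84.87))
E
```

```text
t 13.65 p [563.9  95.5 122.1] yaw -84.82 tilt [-0.0054 -0.0042] F [ 0.   0.5 -1.7] w 42.9 g 64.4 j6 -0.36
fin top z 28.3 n 1806 phase y 0.07 conc 0.86 front/rear phase 0.05 0.12 x extent [-34.9  35.3]
held ((-0.056041717529296875, -0.2335643768310547), (35.89696502685547, 44.17287826538086), 0.04897885024547577) -67.54428095267576
(564.55, 95.6, 16, -84.87) -> [[-0.001, -0.003, 0.426], [0.002, -0.001, 0.0]] mm 107 deg 0.4
```

>>> arm_command(
  rows=[
    [[-0.001, -0.002, 0.12], [0.002, -0.001, 0]],
    [[-0.001, -0.002, 0.24], [0.002, -0.001, 0]],
    [[-0.001, -0.002, 0.34], [0.002, -0.001, 0]],
    [[-0.001, -0.002, 0.4], [0.002, -0.001, 0]],
    [[-0.001, -0.002, 0.42], [0.002, -0.001, 0]],
  ],
)

```text
clock: 14.2
position: [563.5, 95.4, 16.4]
ee_rot: [0.739, -0.674, 0.0, 0.001]
contact_force: [0.1, -0.7, -2.0]
gripper_width: 42.8
grasp_force: 64.4
```

>>> arm_command(
  rows=[
    [[0, 0, 0], [0, 0, 0]],
    [[0, 0, 0], [0, 0, 0]],
    [[0, 0, 0], [0, 0, 0]],
  ],
)

```text
clock: 14.5
position: [566.0, 95.4, 19.5]
ee_rot: [0.738, -0.675, 0.002, -0.002]
contact_force: [-0.8, 0.1, -1.3]
gripper_width: 43.3
grasp_force: 64.4
```

```bash
python3 - <<'E'
from h import *
from ref import refine
st(); i,d,c=snap('wrist'); P=cloud(d,c,True); refine(P,(564.55,95.6,np.radians(5.13))); go((564.55,95.6,-4.5,-84.87))
E
```

```text
t 14.5 p [566.   95.4  19.5] yaw -84.84 tilt [0.0052 0.0009] F [-0.8  0.1 -1.3] w 43.3 g 64.4 j6 -0.36
fin top z 27.8 n 2812 phase y -0.2 conc 0.87 front/rear phase -0.17 -0.21 x extent [-35.2  34.6]
(564.55, 95.6, -4.5, -84.87) -> [[-0.002, 0.006, 0.096], [-0.002, 0.0, 0.0]] mm 24 deg 0.3
```

>>> arm_command(
  rows=[
    [[0, 0.004, 0.03], [-0.002, 0, 0]],
    [[0, 0.004, 0.055], [-0.002, 0, 0]],
    [[0, 0.004, 0.07], [-0.002, 0, 0]],
    [[0, 0.004, 0.083], [-0.002, 0, 0]],
    [[0, 0.004, 0.093], [-0.002, 0, 0]],
  ],
)

```text
clock: 15.05
position: [564.1, 94.5, -3.7]
ee_rot: [0.738, -0.674, -0.001, 0.002]
contact_force: [-8.9, 0.9, 22.4]
gripper_width: 43.1
grasp_force: 68.2
```

>>> arm_command(
  rows=[
    [[0, 0, 0], [0, 0, 0]],
    [[0, 0, 0], [0, 0, 0]],
    [[0, 0, 0], [0, 0, 0]],
  ],
)

```text
clock: 15.35
position: [564.1, 94.6, -3.6]
ee_rot: [0.738, -0.675, -0.001, 0.002]
contact_force: [-3.7, -0.2, 8.3]
gripper_width: 42.9
grasp_force: 65.8
```

Home, as predicted at about -3.7. I'll release and go for blue.

>>> arm_command(
  rows=[
    [[0, 0, 0], [0, 0, 0]],
    [[0, 0, 0], [0, 0, 0]],
    [[0, 0, 0], [0, 0, 0]],
  ],
  grip=0.65,
)

```text
clock: 15.65
position: [564.5, 94.8, -5.1]
ee_rot: [0.738, -0.675, -0.001, 0.001]
contact_force: [-0.1, 0.6, -0.1]
gripper_width: 55.5
grasp_force: 0.0
```

>>> arm_command(
  rows=[
    [[0, 0, -0.1], [0, 0, 0]],
    [[0, 0, -0.3], [0, 0, 0]],
    [[0, 0, -0.48], [0, 0, 0]],
    [[0, 0, -0.5], [0, 0, 0]],
    [[0, 0, -0.5], [0, 0, 0]],
  ],
)

```text
clock: 16.15
position: [565.7, 95.3, 121.7]
ee_rot: [0.738, -0.675, -0.0, -0.001]
contact_force: [-0.6, -0.2, -0.5]
gripper_width: 55.2
grasp_force: 0.0
```

```bash
python3 - <<'E'
from h import *
from ref import refine
st(); i,d,c=snap('wrist','w9.png'); P=cloud(d,c,True); refine(P,(564.55,95.6,np.radians(5.13)));go((544.2,314.6,60,-86.3))
E
```

```text
t 16.15 p [565.7  95.3 121.7] yaw -84.88 tilt [0.0004 0.0014] F [-0.6 -0.2 -0.5] w 55.2 g 0.0 j6 -0.36
fin top z 33.7 n 742 phase y 3.74 conc 0.6 front/rear phase 3.72 3.84 x extent [-27.2  23.7]
(544.2, 314.6, 60, -86.3) -> [[-0.883, 0.001, 0.24], [0.001, 0.0, 0.008]] mm 229 deg 1.4
```

View pics/w9.png

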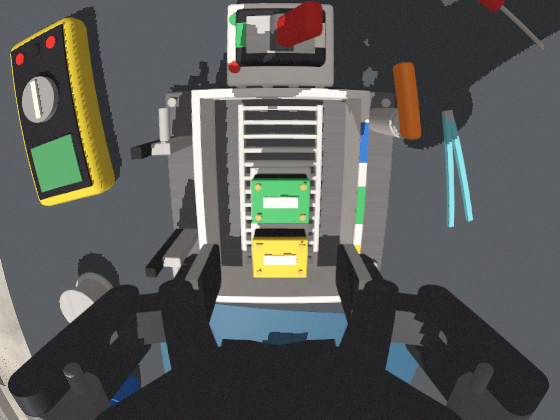

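Green (281,200) and yellow (280,253) are seated side by side. Blue is next.

>>> arm_command(
  rows=[
    [[-0.2, 0, 0], [0, 0, 0]],
    [[-0.4, 0, 0], [0, 0, 0.008]],
    [[-0.6, 0, 0.05], [0, 0, 0.008]],
    [[-0.75, 0, 0.14], [0, 0, 0.008]],
    [[-0.86, 0, 0.2], [0, 0, 0.008]],
  ],
  grip=0.72,
)

```text
clock: 16.7
position: [543.2, 310.3, 65.9]
ee_rot: [0.73, -0.683, -0.002, 0.004]
contact_force: [-0.4, 0.3, -0.1]
gripper_width: 61.8
grasp_force: 0.0
```

>>> arm_command(
  rows=[
    [[-0.022, 0, 0.04], [0, 0, 0]],
    [[-0.022, 0, 0.04], [0, 0, 0]],
    [[-0.022, 0, 0.04], [0, 0, 0]],
    [[-0.022, 0, 0.04], [0, 0, 0]],
  ],
)

```text
clock: 17.1
position: [545.5, 313.3, 60.4]
ee_rot: [0.729, -0.684, -0.001, 0.001]
contact_force: [0.0, 0.0, 0.2]
gripper_width: 61.9
grasp_force: 0.0
```

```bash
python3 - <<'E'
from mods import *
mods('w10.png'); st(); go((544.2,314.6,-15,-86.3))
E
```

```text
t 17.1 p [545.5 313.3  60.4] yaw -86.39 tilt [-0.0029 -0.0004] F [0.  0.  0.2] w 61.9 g 0.0 j6 -0.71
hue None [ 163    1  221   18 1908] [556.8 182.8] [128.4   4.6] 5.0 med z 52.6
hue None [   0   84   22   74 1232] [757.6 248.8] [58.5 27.6] 87.4 med z 45.4
hue 106.0 [ 244  197   73   55 3885] [544.2 314.4] [44.9 34.6] 3.5 med z 52.1
hue 108.0 [  0 268  58  68 778] [772.4 410.5] [52.4 66. ] 84.5 med z 48.9
hue 106.0 [  0 321  46  54 784] [825.4 477.5] [115.4  49.2] 41.9 med z 49.1
t 17.15 p [545.6 313.4  60.8] yaw -86.4 tilt [-0.0025  0.0001] F [-0.5  0.3  0.4] w 61.3 g 0.0 j6 -0.71
(544.2, 314.6, -15, -86.3) -> [[-0.005, 0.004, 0.303], [0.001, 0.0, -0.001]] mm 76 deg 0.2
```

>>> arm_command(
  rows=[
    [[-0.005, 0.004, 0.08], [0.001, 0, 0]],
    [[-0.005, 0.004, 0.16], [0.001, 0, 0]],
    [[-0.005, 0.004, 0.24], [0.001, 0, 0]],
    [[-0.005, 0.004, 0.3], [0.001, 0, 0]],
    [[-0.005, 0.004, 0.3], [0.001, 0, 0]],
  ],
)

```text
clock: 17.65
position: [542.8, 313.7, -16.5]
ee_rot: [0.729, -0.685, -0.0, 0.002]
contact_force: [-0.2, -0.5, 0.0]
gripper_width: 61.3
grasp_force: 0.0
```

>>> arm_command(
  rows=[
    [[0, 0, 0], [0, 0, 0]],
    [[0, 0, 0], [0, 0, 0]],
    [[0, 0, 0], [0, 0, 0]],
    [[0, 0, 0], [0, 0, 0]],
    [[0, 0, 0], [0, 0, 0]],
  ],
  grip=0.3,
)

```text
clock: 18.15
position: [544.5, 316.0, -13.6]
ee_rot: [0.73, -0.684, 0.0, -0.001]
contact_force: [0.4, -1.5, 5.0]
gripper_width: 43.4
grasp_force: 62.4
```

>>> arm_command(
  rows=[
    [[0, 0, -0.12], [0, 0, 0]],
    [[0, 0, -0.3], [0, 0, 0]],
    [[0, 0, -0.56], [0, 0, 0]],
    [[0, 0, -0.56], [0, 0, 0]],
    [[0, 0, -0.56], [0, 0, 0]],
  ],
)

```text
clock: 18.65
position: [544.7, 316.8, 128.0]
ee_rot: [0.73, -0.684, 0.0, -0.003]
contact_force: [0.4, 0.1, -3.2]
gripper_width: 42.7
grasp_force: 62.1
```

```bash
python3 - <<'E'
from h import *
st(); go((568.8,47.8,127,-84.87))
E
```

```text
t 18.65 p [544.7 316.8 128. ] yaw -86.31 tilt [0.0042 0.0043] F [ 0.4  0.1 -3.2] w 42.7 g 62.1 j6 -0.72
(568.8, 47.8, 127, -84.87) -> [[1.08, -0.027, -0.0], [-0.001, 0.001, -0.008]] mm 270 deg 1.5
```

>>> arm_command(
  rows=[
    [[0.2, -0.005, 0], [0, 0, -0.008]],
    [[0.4, -0.01, 0], [0, 0, -0.008]],
    [[0.6, -0.015, 0], [0, 0, -0.008]],
    [[0.8, -0.02, 0], [0, 0, -0.008]],
    [[0.98, -0.025, 0], [0, 0, -0.008]],
  ],
)

```text
clock: 19.15
position: [563.4, 69.0, 122.1]
ee_rot: [0.738, -0.675, -0.002, 0.002]
contact_force: [0.4, 1.1, -2.5]
gripper_width: 42.9
grasp_force: 62.0
```

>>> arm_command(
  rows=[
    [[0.1, 0, 0], [0, 0, 0]],
    [[0.1, 0, 0], [0, 0, 0]],
    [[0.1, 0, 0], [0, 0, 0]],
    [[0.1, 0, 0], [0, 0, 0]],
    [[0.1, 0, 0], [0, 0, 0]],
  ],
)

```text
clock: 19.65
position: [567.6, 47.7, 124.3]
ee_rot: [0.739, -0.674, -0.0, 0.001]
contact_force: [0.1, 0.7, -2.1]
gripper_width: 43.3
grasp_force: 62.0
```

```bash
python3 - <<'E'
from h import *
s=arm.read_state(); st(); i,d,c=snap('wrist','w11.png'); P=cloud(d,c,True)
hsv=cv2.cvtColor(i,cv2.COLOR_BGR2HSV); M=R.from_quat(s['ee_rot']).as_matrix(); L=(P-s['position'])@M
k=(hsv[...,0]>98)&(hsv[...,0]<115)&(hsv[...,1]>150)&(np.abs(L[...,0])<40)&(np.abs(L[...,1])<40)&(L[...,2]<-50)
q=L[k]; print('held',cv2.minAreaRect(q[:,:2].astype(np.float32)),np.median(q[:,2]))
go((568.8,47.8,16,-84.87))
E
```

```text
t 19.65 p [567.6  47.7 124.3] yaw -84.79 tilt [-0.0014 -0.0005] F [ 0.1  0.7 -2.1] w 43.3 g 62.0 j6 -0.28
held ((1.1172599792480469, -7.172956466674805), (35.1514892578125, 57.88853073120117), 0.03731066361069679) -65.24060682416129
(568.8, 47.8, 16, -84.87) -> [[-0.0, -0.005, 0.434], [0.0, -0.0, 0.001]] mm 109 deg 0.1
```

>>> arm_command(
  rows=[
    [[-0.005, -0.005, 0.12], [0, 0, 0]],
    [[-0.005, -0.005, 0.24], [0, 0, 0]],
    [[-0.005, -0.005, 0.34], [0, 0, 0]],
    [[-0.005, -0.005, 0.4], [0, 0, 0]],
    [[-0.005, -0.005, 0.42], [0, 0, 0]],
  ],
)

```text
clock: 20.2
position: [567.7, 48.3, 18.1]
ee_rot: [0.738, -0.674, -0.001, 0.002]
contact_force: [0.0, -0.2, -2.0]
gripper_width: 42.7
grasp_force: 62.0
```

>>> arm_command(
  rows=[
    [[0, 0, 0], [0, 0, 0]],
    [[0, 0, 0], [0, 0, 0]],
    [[0, 0, 0], [0, 0, 0]],
  ],
)

```text
clock: 20.5
position: [570.0, 48.4, 21.3]
ee_rot: [0.738, -0.675, 0.001, -0.001]
contact_force: [0.1, 1.4, -2.7]
gripper_width: 42.9
grasp_force: 62.0
```

```bash
python3 - <<'E'
from h import *
st(); go((568.8,48.9,-3,-84.87))
E
```

```text
t 20.5 p [570.   48.4  21.3] yaw -84.85 tilt [0.0022 0.0004] F [ 0.1  1.4 -2.7] w 42.9 g 62.0 j6 -0.28
(568.8, 48.9, -3, -84.87) -> [[-0.003, 0.005, 0.097], [-0.001, 0.0, 0.0]] mm 24 deg 0.1
```

>>> arm_command(
  rows=[
    [[-0.002, 0.004, 0.03], [0, 0, 0]],
    [[-0.002, 0.004, 0.055], [0, 0, 0]],
    [[-0.002, 0.004, 0.07], [0, 0, 0]],
    [[-0.002, 0.004, 0.083], [0, 0, 0]],
    [[-0.002, 0.004, 0.094], [0, 0, 0]],
  ],
)

```text
clock: 21.0
position: [567.8, 48.1, -1.6]
ee_rot: [0.738, -0.674, 0.0, 0.001]
contact_force: [-11.0, 1.6, 26.7]
gripper_width: 42.9
grasp_force: 65.4
```

>>> arm_command(
  rows=[
    [[0, 0, 0], [0, 0, 0]],
    [[0, 0, 0], [0, 0, 0]],
    [[0, 0, 0], [0, 0, 0]],
  ],
)

```text
clock: 21.3
position: [567.8, 48.2, -1.6]
ee_rot: [0.738, -0.674, 0.0, 0.0]
contact_force: [-4.5, 0.5, 10.4]
gripper_width: 43.1
grasp_force: 63.4
```

>>> arm_command(
  rows=[
    [[0, 0, 0], [0, 0, 0]],
    [[0, 0, 0], [0, 0, 0]],
    [[0, 0, 0], [0, 0, 0]],
  ],
  grip=0.65,
)

```text
clock: 21.6
position: [568.3, 48.4, -3.5]
ee_rot: [0.738, -0.675, 0.0, 0.0]
contact_force: [-0.3, -0.1, -0.4]
gripper_width: 55.0
grasp_force: 0.0
```

>>> arm_command(
  rows=[
    [[0, 0, -0.1], [0, 0, 0]],
    [[0, 0, -0.3], [0, 0, 0]],
    [[0, 0, -0.5], [0, 0, 0]],
    [[-0.2, 0, -0.56], [0, 0, 0]],
    [[-0.4, 0, -0.56], [0, 0, 0]],
  ],
)

```text
clock: 22.1
position: [561.5, 146.7, 140.5]
ee_rot: [0.737, -0.676, 0.002, -0.004]
contact_force: [0.2, 0.5, -0.9]
gripper_width: 55.7
grasp_force: 0.0
```

>>> arm_command(
  rows=[
    [[0, 0, 0], [0, 0, 0]],
    [[0, 0, 0], [0, 0, 0]],
    [[0, 0, 0], [0, 0, 0]],
  ],
)

```text
clock: 22.4
position: [559.0, 145.3, 135.9]
ee_rot: [0.738, -0.675, -0.0, 0.001]
contact_force: [-0.0, -0.9, -0.0]
gripper_width: 55.6
grasp_force: 0.0
```

```bash
cat > chk.py <<'E'
from h import *
def chk(f,v=(564.55,95.6,np.radians(5.13))):
    st(); i,d,c=snap('wrist',f); P=cloud(d,c,True); hsv=cv2.cvtColor(i,cv2.COLOR_BGR2HSV)
    c,s=np.cos(v[2]),np.sin(v[2]); D=P-np.array([v[0],v[1],0]); lx=D[...,0]*c+D[...,1]*s; ly=-D[...,0]*s+D[...,1]*c; z=P[...,2]
    for n,h0,h1,b in [('yellow',20,35,48),('green',55,80,0),('blue',98,115,-48)]:
        k=(hsv[...,0]>h0)&(hsv[...,0]<h1)&(hsv[...,1]>120)&(np.abs(lx)<45)&(np.abs(ly)<78)&(z>45)
        if k.sum()<50: print(n,'none'); continue
        p=np.stack([lx[k],ly[k]],1).astype(np.float32); r=cv2.minAreaRect(p); print(n,k.sum(),'centre',np.round(r[0],1),'d',round(r[0][1]-b,1),np.round(r[1],1),round(r[2],1),'z',np.median(z[k]).round(1))
if __name__=='__main__':
    import sys; chk(sys.argv[1])
E
python3 chk.py w12.png
```

```text
t 22.4 p [559.  145.3 135.9] yaw -84.89 tilt [-0.0013 -0.0011] F [-0.  -0.9 -0. ] w 55.6 g 0.0 j6 -0.45
yellow 2036 centre [ 1.  13.3] d -34.7 [ 44.6 101.6] 1.1 z 63.6
green 1805 centre [-0.3 -1.5] d -1.5 [43.4 33.8] 0.4 z 63.6
blue 1918 centre [  6.8 -12.9] d 35.1 [ 64.4 105.9] 3.5 z 63.6
```

All three caps read the same height (63.6 against 62 nominal, plus the usual 1.6 bias), so the modules are home. Next is the cover. I'll approach with the camera over its plate (tool x yaw about -5.6°).

```bash
python3 - <<'E'
from h import *
st(); go((535,-60,170,-45))
E
```

```text
t 22.45 p [559.1 144.9 136. ] yaw -84.93 tilt [-0.0013 -0.0011] F [ 0.1 -1.   0.7] w 55.8 g 0.0 j6 -0.45
(535, -60, 170, -45) -> [[0.808, 0.168, -0.135], [0.001, -0.0, -0.222]] mm 209 deg 39.9
```

>>> arm_command(
  rows=[
    [[0.1, 0.02, -0.14], [0, 0, -0.04]],
    [[0.28, 0.05, -0.14], [0, 0, -0.08]],
    [[0.46, 0.1, -0.14], [0, 0, -0.12]],
    [[0.64, 0.13, -0.14], [0, 0, -0.16]],
    [[0.81, 0.168, -0.14], [0, 0, -0.2]],
  ],
  grip=0.75,
)

```text
clock: 22.95
position: [534.8, -62.6, 171.5]
ee_rot: [0.911, -0.412, -0.0, 0.0]
contact_force: [0.6, 0.0, -0.5]
gripper_width: 64.2
grasp_force: 0.0
```

```bash
python3 - <<'E'
from h import *
st(); go((463,-293,150,-5.6))
E
```

```text
t 22.95 p [534.8 -62.6 171.5] yaw -48.68 tilt [-0.0004 -0.0006] F [ 0.6  0.  -0.5] w 64.2 g 0.0 j6 0.54
(463, -293, 150, -5.6) -> [[0.503, 0.824, 0.087], [0.0, 0.0, -0.239]] mm 242 deg 43.1
```

>>> arm_command(
  rows=[
    [[0.1, 0.16, 0.09], [0, 0, -0.047]],
    [[0.2, 0.33, 0.09], [0, 0, -0.094]],
    [[0.3, 0.5, 0.09], [0, 0, -0.14]],
    [[0.4, 0.66, 0.09], [0, 0, -0.19]],
    [[0.503, 0.824, 0.09], [0, 0, -0.239]],
  ],
)

```text
clock: 23.45
position: [466.9, -275.2, 149.0]
ee_rot: [0.996, -0.084, -0.0, 0.0]
contact_force: [0.8, -0.8, 0.4]
gripper_width: 63.8
grasp_force: 0.0
```

>>> arm_command(
  rows=[
    [[0, 0, 0], [0, 0, 0]],
    [[0, 0, 0], [0, 0, 0]],
    [[0, 0, 0], [0, 0, 0]],
    [[0, 0, 0], [0, 0, 0]],
  ],
)

```text
clock: 23.85
position: [468.8, -271.9, 149.2]
ee_rot: [0.996, -0.085, -0.0, 0.0]
contact_force: [0.4, 1.2, 0.1]
gripper_width: 63.8
grasp_force: 0.0
```

```bash
cat > cov.py <<'E'
from h import *
def cov(f):
    st(); i,d,c=snap('wrist',f); P=cloud(d,c,True); hsv=cv2.cvtColor(i,cv2.COLOR_BGR2HSV)
    k=(hsv[...,0]>100)&(hsv[...,0]<125)&(hsv[...,1]>150)&(hsv[...,2]>80)&(P[...,2]>5)&(P[...,2]<40)&(np.abs(P[...,1]+305)<160)
    p=P[k][:,:2]; r=cv2.minAreaRect(p.astype(np.float32)); print('plate',len(p),np.round(r[0],1),np.round(r[1],1),round(r[2],1),'z',np.median(P[k][:,2]).round(1))
    return i,P
if __name__=='__main__':
    i,P=cov('w13.png'); 
E
python3 cov.py
```

```text
t 23.85 p [ 468.8 -271.9  149.2] yaw -9.77 tilt [-0.0002 -0.0003] F [0.4 1.2 0.1] w 63.8 g 0.0 j6 1.63
plate 9358 [ 561.2 -307.1] [180.5 142.1] 84.1 z 16.7
```

View pics/w13.png

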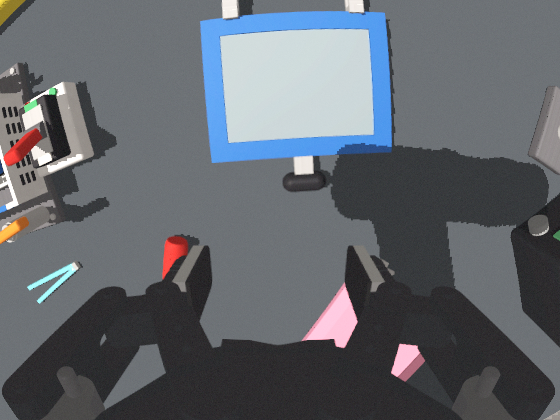

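The cover plate is at about (297,87) with the black pull bar at (304,182). I'll move above the bar.

```bash
python3 - <<'E'
from h import *
go((464.7,-297.1,20,-5.9))
E
```

```text
(464.7, -297.1, 20, -5.9) -> [[0.0, 0.103, 0.517], [0.0, 0.0, -0.021]] mm 132 deg 3.8
```

>>> arm_command(
  rows=[
    [[0, 0.103, 0.1], [0, 0, -0.021]],
    [[0, 0.103, 0.25], [0, 0, -0.021]],
    [[0, 0.103, 0.4], [0, 0, -0.021]],
    [[0, 0.103, 0.5], [0, 0, -0.021]],
    [[0, 0.103, 0.517], [0, 0, -0.021]],
  ],
)

```text
clock: 24.4
position: [462.2, -296.3, 16.8]
ee_rot: [0.999, -0.052, -0.003, -0.001]
contact_force: [0.1, 0.6, -0.1]
gripper_width: 64.1
grasp_force: 0.0
```

>>> arm_command(
  rows=[
    [[0, 0, 0], [0, 0, 0]],
    [[0, 0, 0], [0, 0, 0]],
    [[0, 0, 0], [0, 0, 0]],
  ],
)

```text
clock: 24.7
position: [465.6, -298.2, 21.7]
ee_rot: [0.999, -0.052, 0.002, 0.001]
contact_force: [0.3, -0.6, 1.1]
gripper_width: 64.2
grasp_force: 0.0
```

```bash
python3 - <<'E'
from cov import *
s=arm.read_state(); i,P=cov('w14.png'); M=R.from_quat(s['ee_rot']).as_matrix(); L=(P-s['position'])@M
k=(P[...,2]>14)&(P[...,2]<32)&(np.abs(L[...,0])<40)&(np.abs(L[...,1])<40); q=L[k]
# bar: cover frame candidates
r=cv2.minAreaRect(q[:,:2].astype(np.float32)); print('bar-ish',len(q),r,q.min(0),q.max(0))
k2=k&(L[...,0]<12); q=L[k2]; 
for a in range(-20,40,4):
    m=k&(L[...,0]>=a)&(L[...,0]<a+4)
    if m.sum()>5: print(a,m.sum(),L[m][:,1].min().round(1),L[m][:,1].max().round(1),P[m][:,2].max().round(1))
print(i[k2].mean(0) if k2.any() else None)
E
```

```text
t 24.7 p [ 465.6 -298.2   21.7] yaw -5.99 tilt [ 0.0032 -0.0016] F [ 0.3 -0.6  1.1] w 64.2 g 0.0 j6 1.74
plate 14035 [ 549.4 -305.9] [181.1 119.6] 84.0 z 15.8
bar-ish 6113 ((15.064619064331055, 0.0082550048828125), (79.93603515625, 49.8674430847168), 89.99530792236328) [ -9.8679822  -39.96132976  -0.49749821] [39.99990232 39.97545077  7.80125237]
-12 70 -18.0 16.1 19.0
-8 306 -22.2 19.8 21.6
-4 432 -22.8 20.4 22.2
0 487 -22.7 20.4 21.9
4 485 -20.7 17.7 20.7
8 195 -10.2 9.7 18.9
12 192 -10.1 7.8 18.1
16 207 -10.0 7.7 18.2
20 201 -10.0 7.7 18.2
24 830 -39.9 40.0 17.8
28 878 -39.9 40.0 17.3
32 916 -40.0 40.0 17.6
36 914 -39.9 39.9 18.1
[46.58227848 45.20860759 46.42025316]
```

>>> arm_command(
  rows=[
    [[-0.003, -0.004, 0.08], [0, 0, 0]],
    [[-0.003, -0.004, 0.15], [0, 0, 0]],
    [[-0.003, -0.004, 0.21], [0, 0, 0]],
    [[-0.003, -0.004, 0.232], [0, 0, 0]],
    [[-0.003, -0.004, 0.232], [0, 0, 0]],
  ],
)

```text
clock: 25.25
position: [463.5, -297.0, -38.0]
ee_rot: [0.999, -0.053, -0.0, 0.0]
contact_force: [-0.6, 0.2, 0.3]
gripper_width: 64.3
grasp_force: 0.0
```

>>> arm_command(
  rows=[
    [[0, 0, 0], [0, 0, 0]],
    [[0, 0, 0], [0, 0, 0]],
    [[0, 0, 0], [0, 0, 0]],
    [[0, 0, 0], [0, 0, 0]],
    [[0, 0, 0], [0, 0, 0]],
  ],
  grip=0.35,
)

```text
clock: 25.75
position: [464.5, -297.3, -36.4]
ee_rot: [0.999, -0.052, 0.001, 0.001]
contact_force: [-1.1, 1.4, 6.2]
gripper_width: 40.6
grasp_force: 59.8
```

```bash
cat > arc.py <<'E'
from h import *
def arc(angs,C,r,th0):
    """tool stays upright; print rows along arc about C (x,y at hinge) ; angle from flat"""
st()
E
python3 arc.py
```

```text
t 25.75 p [ 464.5 -297.3  -36.4] yaw -6.0 tilt [ 0.0022 -0.0013] F [-1.1  1.4  6.2] w 40.6 g 59.8 j6 1.74
```

>>> arm_command(
  rows=[
    [[0.004, 0, -0.079], [0, 0, 0]],
    [[0.017, 0, -0.158], [0, 0, 0]],
    [[0.037, 0, -0.235], [0, 0, 0]],
    [[0.066, 0, -0.309], [0, 0, 0]],
    [[0.102, 0, -0.38], [0, 0, 0]],
  ],
)

```text
clock: 26.25
position: [488.0, -299.1, 57.5]
ee_rot: [0.999, -0.053, -0.001, -0.0]
contact_force: [-0.3, 0.1, -3.1]
gripper_width: 40.2
grasp_force: 60.8
```

>>> arm_command(
  rows=[
    [[0.043, 0, -0.067], [0, 0, 0]],
    [[0.093, 0, -0.128], [0, 0, 0]],
    [[0.15, 0, -0.185], [0, 0, 0]],
    [[0.211, 0, -0.235], [0, 0, 0]],
    [[0.278, 0, -0.278], [0, 0, 0]],
  ],
)

```text
clock: 26.75
position: [557.6, -306.4, 126.6]
ee_rot: [0.999, -0.053, -0.001, -0.0]
contact_force: [-0.0, 0.3, -2.7]
gripper_width: 40.2
grasp_force: 60.8
```

```bash
python3 - <<'E'
from h import *
st(); i,d,c=snap('side'); cv2.imwrite('pics/s2.png',cv2.resize(i[200:420,200:480],None,fx=2.6,fy=2.6)); 
E
```

```text
t 26.75 p [ 557.6 -306.4  126.6] yaw -6.06 tilt [-0.0016  0.0008] F [-0.   0.3 -2.7] w 40.2 g 60.8 j6 1.71
```

View pics/s2.png

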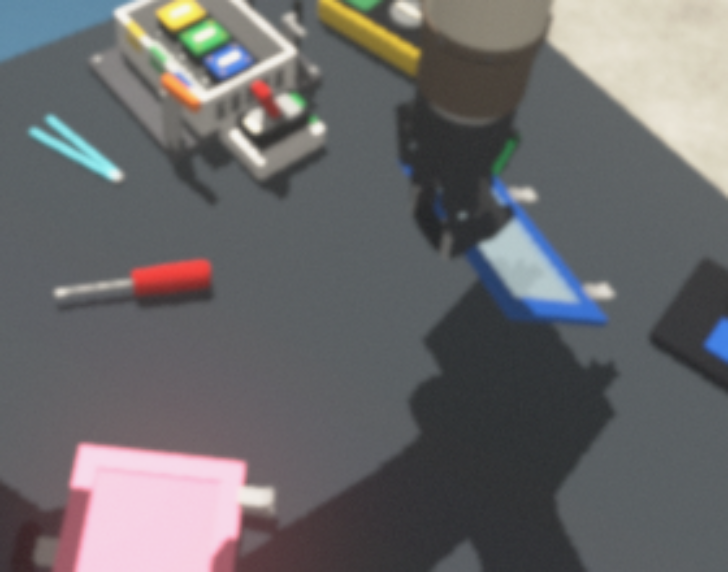

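All modules look seated, and the cover hangs tilted from the gripper at (520,260). I'll measure its tilt.

```bash
cat > plane.py <<'E'
from h import *
def pose(n='scene',zmin=20,rad=260):
    s=arm.read_state(); p=s['position']
    i,d,c=snap(n); P=cloud(d,c,n=='wrist'); hsv=cv2.cvtColor(i,cv2.COLOR_BGR2HSV)
    k=(hsv[...,0]>100)&(hsv[...,0]<125)&(hsv[...,1]>150)&(hsv[...,2]>60)&(P[...,2]>zmin)&(np.linalg.norm(P-p,axis=-1)<rad)
    q=P[k]
    if len(q)<30: print(n,'few',len(q)); return
    c0=np.median(q,0); 
    for _ in range(4):
        U,S,V=np.linalg.svd(q-q.mean(0)); r=(q-q.mean(0))@V[2]; 
        q=q[np.abs(r)<max(3,2*np.median(np.abs(r)))]
    nrm=V[2]*np.sign(V[2][0]) ; 
    print(n,'n',len(q),'mean',q.mean(0).round(1),'normal',nrm.round(3),'open angle deg (z vs vertical)',np.degrees(np.arccos(nrm[2])).round(1),'yaw',np.degrees(np.arctan2(nrm[1],nrm[0])).round(1),'zrange',q[:,2].min().round(),q[:,2].max().round(),'yr',q[:,1].min().round(),q[:,1].max().round(),'xr',q[:,0].min().round(),q[:,0].max().round())
if __name__=='__main__':
    st(); pose('scene'); pose('side'); pose('wrist')
E
python3 plane.py
```

```text
bash:  2099 Killed                     python3 plane.py
```

```bash
sed -i 's/np.linalg.svd(q-q.mean(0))/np.linalg.svd(np.cov(q.T))/' plane.py; python3 plane.py
```

```text
t 26.95 p [ 556.9 -306.2  125.4] yaw -6.05 tilt [-0.0025  0.0012] F [-0.5  0.1 -3.5] w 40.3 g 60.8 j6 1.71
scene n 1326 mean [ 635.1 -320.8  114.5] normal [ 0.594 -0.077  0.801] open angle deg (z vs vertical) 36.8 yaw -7.3 zrange 72.0 160.0 yr -413.0 -222.0 xr 566.0 700.0
side n 325 mean [ 630.8 -376.3  110.1] normal [ 0.604 -0.082  0.793] open angle deg (z vs vertical) 37.6 yaw -7.7 zrange 72.0 161.0 yr -415.0 -251.0 xr 561.0 691.0
wrist n 23273 mean [ 612.7 -313.5  129.2] normal [ 0.611 -0.082  0.787] open angle deg (z vs vertical) 38.1 yaw -7.7 zrange 70.0 161.0 yr -413.0 -219.0 xr 561.0 698.0
```

>>> arm_command(
  rows=[
    [[0, 0, 0], [0, 0, 0]],
    [[0, 0, 0], [0, 0, 0]],
    [[0, 0, 0], [0, 0, 0]],
    [[0, 0, 0], [0, 0, 0]],
    [[0, 0, 0], [0, 0, 0]],
  ],
)

```text
clock: 27.6
position: [558.0, -306.8, 126.4]
ee_rot: [0.999, -0.053, -0.0, 0.0]
contact_force: [-0.7, -0.2, -3.4]
gripper_width: 40.0
grasp_force: 60.7
```

```bash
python3 -c "
from plane import *
st(); pose('wrist')"
```

```text
t 27.6 p [ 558.  -306.8  126.4] yaw -6.03 tilt [-0.0002 -0.0003] F [-0.7 -0.2 -3.4] w 40.0 g 60.7 j6 1.71
wrist n 23548 mean [ 615.2 -314.1  131.4] normal [ 0.597 -0.08   0.798] open angle deg (z vs vertical) 37.1 yaw -7.6 zrange 73.0 162.0 yr -414.0 -219.0 xr 563.0 701.0
```

The cover is held rigidly by pinch friction at about 37° and is no longer touching the bench. A free swing would break the speed limit, so I'll slide the slots over the pins along the slot direction at this angle, then follow the hinge up and down. First I'll lift and carry it.

```bash
python3 -c "
from h import *
go((500,-110,215,-2))"
```

```text
(500, -110, 215, -2) -> [[-0.314, -0.758, -0.354], [0.0, 0.0, -0.022]] mm 224 deg 4.0
```

>>> arm_command(
  rows=[
    [[0, 0, -0.06], [0, 0, 0]],
    [[0, 0, -0.16], [0, 0, 0]],
    [[0, -0.05, -0.26], [0, 0, 0]],
    [[-0.03, -0.12, -0.35], [0, 0, 0]],
    [[-0.07, -0.2, -0.354], [0, 0, -0.005]],
  ],
)

```text
clock: 28.15
position: [548.2, -255.9, 218.9]
ee_rot: [0.999, -0.045, 0.004, 0.001]
contact_force: [0.2, 0.4, -2.4]
gripper_width: 40.5
grasp_force: 61.1
```

>>> arm_command(
  rows=[
    [[-0.04, -0.1, 0], [0, 0, -0.005]],
    [[-0.08, -0.2, 0], [0, 0, -0.01]],
    [[-0.12, -0.3, 0], [0, 0, -0.015]],
    [[-0.17, -0.41, 0], [0, 0, -0.02]],
    [[-0.21, -0.52, 0], [0, 0, -0.025]],
  ],
)

```text
clock: 28.65
position: [504.5, -120.1, 215.0]
ee_rot: [1.0, -0.005, 0.0, 0.0]
contact_force: [-0.5, 0.5, -2.7]
gripper_width: 39.8
grasp_force: 61.0
```

```bash
python3 -c "
from h import *
from plane import pose
st(); go((430,84,200,5.1));pose('wrist')"
```

```text
t 28.65 p [ 504.5 -120.1  215. ] yaw -0.62 tilt [ 0.0001 -0.0001] F [-0.5  0.5 -2.7] w 39.8 g 61.0 j6 1.48
(430, 84, 200, 5.1) -> [[-0.307, -0.813, 0.06], [0.0, -0.0, -0.032]] mm 218 deg 5.7
wrist n 18471 mean [ 546.2 -129.1  222.4] normal [ 0.681 -0.026  0.732] open angle deg (z vs vertical) 42.9 yaw -2.2 zrange 149.0 249.0 yr -213.0 -27.0 xr 515.0 624.0
```

>>> arm_command(
  rows=[
    [[-0.04, -0.1, 0], [0, 0, -0.005]],
    [[-0.09, -0.25, 0], [0, 0, -0.01]],
    [[-0.15, -0.41, 0], [0, 0, -0.02]],
    [[-0.22, -0.58, 0], [0, 0, -0.026]],
    [[-0.28, -0.73, 0], [0, 0, -0.032]],
  ],
)

```text
clock: 29.2
position: [436.3, 63.7, 215.2]
ee_rot: [0.999, 0.045, 0.0, -0.0]
contact_force: [1.0, 1.1, -2.5]
gripper_width: 40.3
grasp_force: 61.5
```

>>> arm_command(
  rows=[
    [[-0.02, -0.06, 0], [0, 0, 0]],
    [[-0.02, -0.075, 0], [0, 0, 0]],
    [[-0.02, -0.075, 0], [0, 0, 0]],
    [[-0.02, -0.075, 0], [0, 0, 0]],
    [[-0.02, -0.075, 0], [0, 0, 0]],
  ],
)

```text
clock: 29.7
position: [430.8, 79.6, 214.7]
ee_rot: [0.999, 0.044, -0.0, 0.0]
contact_force: [0.7, -0.4, -3.4]
gripper_width: 40.0
grasp_force: 61.0
```

```bash
cat > cpose.py <<'E'
from h import *
def cpose(f=None):
    """cover pose from wrist camera, tool frame and world; returns seat mid, x axis, normal"""
    s=arm.read_state(); st(); p=s['position']; M=R.from_quat(s['ee_rot']).as_matrix()
    i,d,c=snap('wrist',f); P=cloud(d,c,True); hsv=cv2.cvtColor(i,cv2.COLOR_BGR2HSV)
    k=(hsv[...,0]>100)&(hsv[...,0]<125)&(hsv[...,1]>150)&(hsv[...,2]>60)&(P[...,2]>75)&(np.linalg.norm(P-p,axis=-1)<260)
    q=P[k]
    for _ in range(6):
        m=q.mean(0); V=np.linalg.svd(np.cov((q-m).T))[2]; r=(q-m)@V[2]; q=q[np.abs(r)<max(1.5,2.5*np.median(np.abs(r)))]
    n=V[2]*np.sign(V[2][0]); yc=np.cross(n,[-n[2],0,n[0]]); ax=np.array([n[2],0,-n[0]]); ax/=np.linalg.norm(ax); ax-=ax@n*n; ax/=np.linalg.norm(ax); ay=np.cross(n,ax)
    uv=np.stack([(q-m)@ax,(q-m)@ay],1).astype(np.float32); r=cv2.minAreaRect(uv); ang=r[2]
    sz=r[1]; a=np.radians(ang); e=[np.array([np.cos(a),np.sin(a)]),np.array([-np.sin(a),np.cos(a)])]
    ex=e[0] if abs(e[0][0])>abs(e[1][0]) else e[1]; ex=ex*np.sign(ex[0]); X=ex[0]*ax+ex[1]*ay; Y=np.cross(n,X)
    ctr=m+r[0][0]*ax+r[0][1]*ay-4*n; seat=ctr+81*X; bar=ctr-97*X
    print('size',np.round(sz,1),'X',X.round(4),'Y',Y.round(4),'theta',np.degrees(np.arcsin(-X[2])).round(1),'yaw',np.degrees(np.arctan2(-Y[0],Y[1])).round(2),'roll',np.degrees(np.arcsin(Y[2])).round(2))
    print('seat',seat.round(1),'bar',bar.round(1),'bar tool',((bar-p)@M).round(1),'seat tool',((seat-p)@M).round(1))
    np.savez('cp.npz',i=i,P=P,seat=seat,X=X,Y=Y,n=n,p=p,M=M); return i,P,seat,X,Y,n
if __name__=='__main__':
    import sys; cpose(sys.argv[1])
E
python3 cpose.py w15.png
```

```text
t 29.7 p [430.8  79.6 214.7] yaw 5.04 tilt [-0.0005 -0.0006] F [ 0.7 -0.4 -3.4] w 40.0 g 61.0 j6 1.1
size [143.5 181.1] X [ 0.7309  0.1039 -0.6745] Y [-0.1177  0.9927  0.0253] theta 42.4 yaw 6.76 roll 1.45
seat [557.3  98.2 140.8] bar [427.2  79.8 260.8] bar tool [ -3.6  -0.4 -46.1] seat tool [127.7  -7.5  73.9]
```

View pics/w15.png

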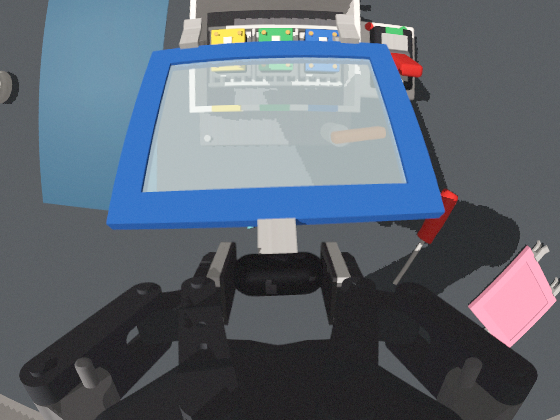

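The cover obscures the dock, with its knuckles at (190,35) and (350,30). Its yaw is 1.6° off and its roll 1.5° off the dock. I'll compute the corrected pre-insert move.

```bash
cat > ins.py <<'E'
from h import *
YD=np.radians(5.13); PIN=np.array([648.2,103.1,73.6]); DX=np.array([np.cos(YD),np.sin(YD),0])
def ins(*back):
    z=np.load('cp.npz'); X,Y,n,seat,p,M=[z[k] for k in ('X','Y','n','seat','p','M')]
    th=np.arcsin(-X[2]); T=R.from_euler('ZY',[YD,th]).as_matrix(); C=T@np.stack([X,Y,n],1).T
    for b in back:
        tgt=PIN-b*T[:,0]; p2=tgt-C@(seat-p); d=M.T@(p2-p)/250; w=R.from_matrix(M.T@C@M).as_rotvec()/np.pi
        print(b,[d.round(3).tolist(),w.round(4).tolist()],np.linalg.norm(d)*250)
if __name__=='__main__':
    import sys; ins(*map(float,sys.argv[1:]))
E
python3 ins.py 60 26
```

```text
60.0 [[0.186, -0.009, 0.107], [-0.0081, 0.0002, 0.0091]] 53.65985734365516
26.0 [[0.287, -0.009, 0.198], [-0.0081, 0.0002, 0.0091]] 87.14153380168793
```

>>> arm_command(
  rows=[
    [[0.04, 0, 0.02], [-0.002, 0, 0.002]],
    [[0.09, -0.004, 0.05], [-0.004, 0, 0.004]],
    [[0.14, -0.008, 0.08], [-0.006, 0, 0.007]],
    [[0.186, -0.009, 0.107], [-0.008, 0, 0.009]],
    [[0.186, -0.009, 0.107], [-0.008, 0, 0.009]],
  ],
)

```text
clock: 30.25
position: [477.6, 86.9, 185.9]
ee_rot: [0.999, 0.03, -0.001, 0.014]
contact_force: [-0.3, -0.3, -2.9]
gripper_width: 40.5
grasp_force: 61.0
```

>>> arm_command(
  rows=[
    [[0, 0, 0], [0, 0, 0]],
    [[0, 0, 0], [0, 0, 0]],
    [[0, 0, 0], [0, 0, 0]],
  ],
)

```text
clock: 30.55
position: [476.6, 86.8, 188.5]
ee_rot: [0.999, 0.031, 0.001, 0.013]
contact_force: [0.1, -0.3, -2.3]
gripper_width: 40.3
grasp_force: 61.0
```

```bash
python3 cpose.py w16.png; python3 ins.py 26 0; python3 - <<'E'
from h import *
i,d,c=snap('scene'); cv2.imwrite('pics/s3.png',cv2.resize(i[150:290,220:400],None,fx=4,fy=4,interpolation=3))
E
```

```text
t 30.55 p [476.6  86.8 188.5] yaw 3.52 tilt [ 0.0024 -0.025 ] F [ 0.1 -0.3 -2.3] w 40.3 g 61.0 j6 1.09
size [143.8 181.4] X [ 0.7374  0.0645 -0.6724] Y [-0.0888  0.9961 -0.0018] theta 42.3 yaw 5.09 roll -0.11
seat [604.2  99.8 114.9] bar [472.9  88.3 234.6] bar tool [ -3.5  -0.6 -46.1] seat tool [128.1  -7.   73.6]
26.0 [[0.1, -0.002, 0.095], [0.0006, -0.0, -0.0002]] 34.43660571864056
0.0 [[0.176, -0.006, 0.165], [0.0006, -0.0, -0.0002]] 60.426920169724
```

View pics/s3.png

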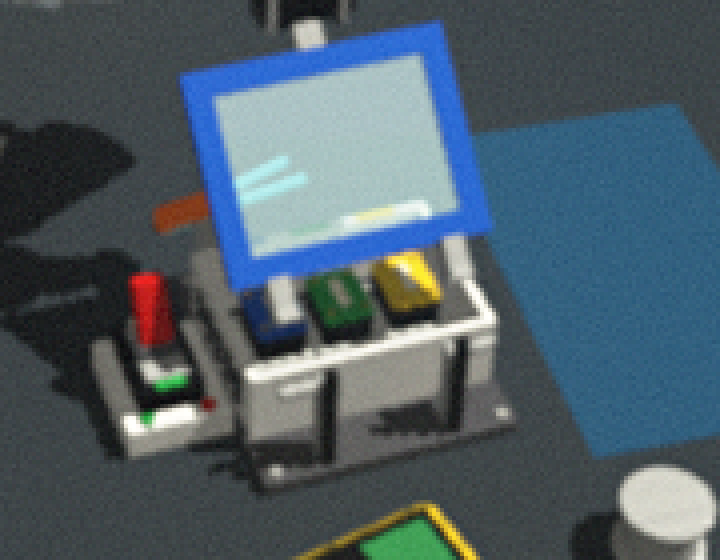

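The scene view shows the knuckles at (282,298) and (457,255), parallel to the pins at (300,385) and (482,340). I'll check the pin positions in the wrist data.

```bash
python3 - <<'E'
from h import *
v=(564.55,95.6,np.radians(5.13)); c,s=np.cos(v[2]),np.sin(v[2])
for f in ['dk.npz','cp.npz']:
    P=np.load(f)['P']; D=P-np.array([v[0],v[1],0]); lx=D[...,0]*c+D[...,1]*s; ly=-D[...,0]*s+D[...,1]*c; z=P[...,2]
    for sg in (1,-1):
        k=(sg*ly>54)&(sg*ly<72)&(lx>72)&(lx<100)&(z>68)&(z<85)
        if k.sum()<10: print(f,sg,k.sum()); continue
        q=np.stack([lx[k],ly[k],z[k]],1); t=q[q[:,2]>np.percentile(q[:,2],95)-3]; print(f,sg,len(q),'x',np.percentile(q[:,0],[2,50,98]).round(1),'top z',np.percentile(q[:,2],95).round(1),'x at top',t[:,0].mean().round(1),'y',q[:,1].min().round(1),q[:,1].max().round(1))
E
```

```text
dk.npz 1 213 x [79.6 82.4 86.7] top z 77.7 x at top 83.1 y 54.0 71.9
dk.npz -1 256 x [79.6 82.6 87.2] top z 77.8 x at top 83.2 y -71.9 -54.1
cp.npz 1 157 x [79.8 82.6 86.9] top z 78.0 x at top 83.3 y 54.1 71.9
cp.npz -1 149 x [79.8 82.4 86.6] top z 78.1 x at top 83.1 y -71.9 -54.0
```

Pins confirmed within 1 mm. I'll insert along the slots.

>>> arm_command(
  rows=[
    [[0.03, -0.001, 0.03], [0, 0, 0]],
    [[0.06, -0.002, 0.06], [0, 0, 0]],
    [[0.085, -0.003, 0.08], [0, 0, 0]],
    [[0.1, -0.004, 0.095], [0, 0, 0]],
    [[0.1, -0.004, 0.095], [0, 0, 0]],
  ],
)

```text
clock: 31.15
position: [501.8, 88.6, 163.1]
ee_rot: [0.999, 0.03, -0.0, 0.013]
contact_force: [-0.6, 0.4, -2.3]
gripper_width: 40.1
grasp_force: 61.0
```

>>> arm_command(
  rows=[
    [[0, 0, 0], [0, 0, 0]],
    [[0, 0, 0], [0, 0, 0]],
  ],
)

```text
clock: 31.35
position: [501.6, 88.7, 164.5]
ee_rot: [0.999, 0.031, 0.001, 0.013]
contact_force: [-0.5, -0.7, -3.2]
gripper_width: 39.9
grasp_force: 61.0
```

```bash
python3 cpose.py w17.png; python3 ins.py 12 2 0
```

```text
t 31.35 p [501.6  88.7 164.5] yaw 3.51 tilt [ 0.002  -0.0253] F [-0.5 -0.7 -3.2] w 39.9 g 61.0 j6 1.11
size [143.8 181. ] X [ 0.7367  0.069  -0.6727] Y [-0.0921  0.9957  0.0012] theta 42.3 yaw 5.28 roll 0.07
seat [629.3 102.4  90.7] bar [498.2  90.1 210.4] bar tool [ -3.4  -0.4 -46. ] seat tool [128.2  -7.7  73.6]
12.0 [[0.04, 0.0, 0.036], [-0.0004, -0.0, 0.0009]] 13.488733472170066
2.0 [[0.07, -0.001, 0.063], [-0.0004, -0.0, 0.0009]] 23.484120409390375
0.0 [[0.075, -0.002, 0.068], [-0.0004, -0.0, 0.0009]] 25.483632149806414
```

>>> arm_command(
  rows=[
    [[0.02, 0, 0.018], [0, 0, 0.001]],
    [[0.04, 0, 0.036], [0, 0, 0.001]],
    [[0.055, -0.001, 0.05], [0, 0, 0.001]],
    [[0.07, -0.002, 0.063], [0, 0, 0.001]],
    [[0.07, -0.002, 0.063], [0, 0, 0.001]],
  ],
)

```text
clock: 31.9
position: [519.3, 89.8, 147.7]
ee_rot: [0.999, 0.029, -0.0, 0.013]
contact_force: [-0.3, -0.4, -2.5]
gripper_width: 40.3
grasp_force: 61.0
```

>>> arm_command(
  rows=[
    [[0, 0, 0], [0, 0, 0]],
    [[0, 0, 0], [0, 0, 0]],
  ],
)

```text
clock: 32.1
position: [519.1, 89.9, 148.6]
ee_rot: [0.999, 0.029, 0.0, 0.013]
contact_force: [0.1, 0.1, -2.7]
gripper_width: 40.4
grasp_force: 61.0
```

```bash
python3 cpose.py w18.png; python3 ins.py 0;  python3 - <<'E'
from h import *
i,d,c=snap('scene'); cv2.imwrite('pics/s4.png',cv2.resize(i[150:290,220:400],None,fx=4,fy=4,interpolation=3))
E
```

```text
t 32.1 p [519.1  89.9 148.6] yaw 3.33 tilt [ 0.0017 -0.0254] F [ 0.1  0.1 -2.7] w 40.4 g 61.0 j6 1.12
size [143.7 180.9] X [ 0.7364  0.0654 -0.6734] Y [-8.810e-02  9.961e-01  4.000e-04] theta 42.3 yaw 5.05 roll 0.02
seat [646.5 103.   74.9] bar [515.4  91.4 194.8] bar tool [ -3.6  -0.6 -46.2] seat tool [127.9  -7.6  73.6]
0.0 [[0.007, 0.001, 0.005], [-0.0001, 0.0, -0.0004]] 2.177983742056746
```

View pics/s4.png

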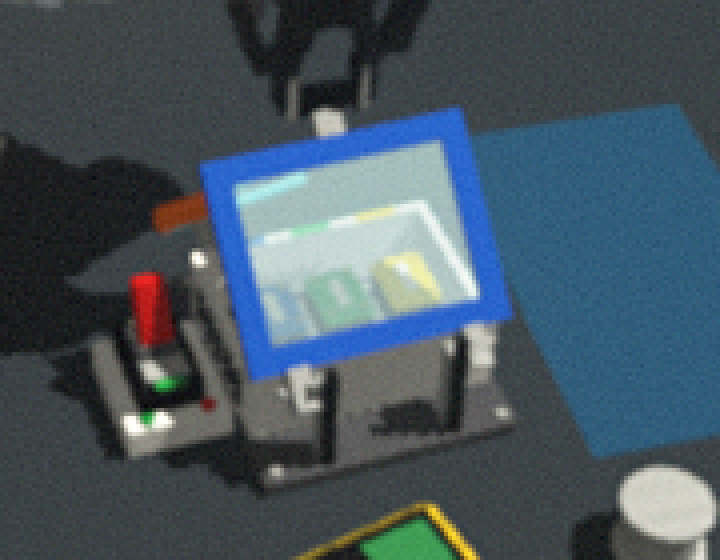

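Both knuckles are over the pins with no contact force. I'll seat the last 2 mm and raise along the hinge arc to about 66°.

```bash
cat > arc.py <<'E'
from h import *
from ins import DX,PIN
def arc(th0,*ths,r=178.):
    """rows for bar moving about the pins from angle th0 (deg) with tool orientation kept"""
    s=arm.read_state(); M=R.from_quat(s['ee_rot']).as_matrix()
    b=lambda t:r*(-np.cos(np.radians(t))*DX+np.sin(np.radians(t))*np.array([0,0,1]))
    for t in ths: print(t,(M.T@(b(t)-b(th0))/250).round(3).tolist())
if __name__=='__main__':
    import sys; st(); arc(*map(float,sys.argv[1:]))
E
python3 arc.py 42.3 47 52 57 62 66
```

```text
t 32.2 p [519.1  89.9 148.8] yaw 3.34 tilt [ 0.002  -0.0253] F [ 0.2 -0.2 -2.4] w 40.3 g 61.0 j6 1.12
47.0 [0.041, -0.0, -0.042]
52.0 [0.088, -0.001, -0.082]
57.0 [0.139, -0.001, -0.118]
62.0 [0.192, -0.002, -0.149]
66.0 [0.237, -0.003, -0.171]
```

Adding the (0.006, 0.001, 0.005) seat offset to those rows:

>>> arm_command(
  rows=[
    [[0.006, 0.001, 0.005], [0, 0, 0]],
    [[0.006, 0.001, 0.005], [0, 0, 0]],
    [[0.047, 0.001, -0.037], [0, 0, 0]],
    [[0.094, 0, -0.077], [0, 0, 0]],
    [[0.145, 0, -0.113], [0, 0, 0]],
  ],
)

```text
clock: 32.7
position: [555.2, 92.6, 177.1]
ee_rot: [0.999, 0.029, 0.0, 0.013]
contact_force: [-0.3, -0.1, -3.8]
gripper_width: 40.4
grasp_force: 60.8
```

```bash
python3 cpose.py w19.png; python3 arc.py 57 62 66
```

```text
t 32.7 p [555.2  92.6 177.1] yaw 3.33 tilt [ 0.001  -0.0256] F [-0.3 -0.1 -3.8] w 40.4 g 60.8 j6 1.15
size [143.5 181.3] X [ 0.5573  0.0644 -0.8278] Y [-0.0975  0.9952  0.0118] theta 55.9 yaw 5.59 roll 0.67
seat [651.7 105.8  77.5] bar [552.5  94.4 224.8] bar tool [ -2.7  -0.7 -47.8] seat tool [ 97.1 -10.1  99.3]
t 32.75 p [558.3  93.1 178.7] yaw 3.35 tilt [ 0.0056 -0.0251] F [ 2.3  0.6 -1.3] w 40.0 g 60.7 j6 1.15
62.0 [0.054, -0.001, -0.031]
66.0 [0.098, -0.002, -0.053]
```

>>> arm_command(
  rows=[
    [[0, 0, 0], [0, 0, 0]],
    [[0, 0, 0], [0, 0, 0]],
    [[0, 0, 0], [0, 0, 0]],
    [[0, 0, 0], [0, 0, 0]],
  ],
)

```text
clock: 33.15
position: [554.7, 92.6, 176.4]
ee_rot: [0.999, 0.029, 0.0, 0.013]
contact_force: [0.4, -0.4, -3.5]
gripper_width: 40.3
grasp_force: 60.7
```

```bash
python3 cpose.py w20.png
```

```text
t 33.15 p [554.7  92.6 176.4] yaw 3.34 tilt [ 0.001  -0.0256] F [ 0.4 -0.4 -3.5] w 40.3 g 60.7 j6 1.15
size [144.  180.9] X [ 0.5555  0.0705 -0.8285] Y [-0.1073  0.9941  0.0126] theta 55.9 yaw 6.16 roll 0.72
seat [647.7 106.7  75.2] bar [548.8  94.1 222.7] bar tool [ -5.8  -0.6 -46.3] seat tool [ 93.8 -11.2 100.9]
```

>>> arm_command(
  rows=[
    [[0, 0.001, 0], [-0.002, 0, 0.003]],
    [[0, 0.003, 0], [-0.004, 0, 0.006]],
    [[0, 0.003, 0], [-0.004, 0, 0.006]],
    [[0, 0.003, 0], [-0.004, 0, 0.006]],
    [[0, 0.003, 0], [-0.004, 0, 0.006]],
  ],
)

```text
clock: 33.7
position: [555.3, 92.0, 176.8]
ee_rot: [1.0, 0.02, 0.001, 0.019]
contact_force: [-0.4, 0.7, -2.7]
gripper_width: 40.0
grasp_force: 60.8
```

```bash
python3 cpose.py w21.png; python3 - <<'E'
from h import *
i,d,c=snap('scene'); cv2.imwrite('pics/s5.png',cv2.resize(i[190:290,260:380],None,fx=5,fy=5,interpolation=3))
E
```

```text
t 33.7 p [555.3  92.  176.8] yaw 2.26 tilt [ 0.0023 -0.0379] F [-0.4  0.7 -2.7] w 40.0 g 60.8 j6 1.12
size [143.7 181.4] X [ 0.5566  0.055  -0.829 ] Y [-0.0915  0.9958  0.0046] theta 56.0 yaw 5.25 roll 0.26
seat [648.4 103.5  75.3] bar [549.4  93.7 222.9] bar tool [ -5.8  -0.2 -46.1] seat tool [ 93.4 -11.6 101.2]
```

View pics/s5.png

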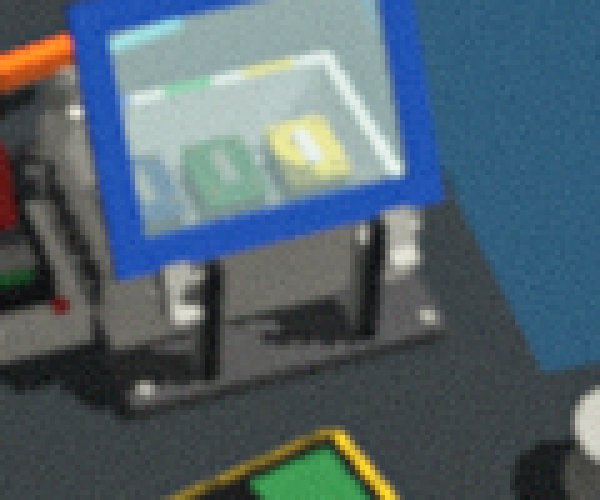

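Both knuckles are on the pins (seat error about 1.7 mm) at 56° open. I'll lower along the arc while bringing the tool back to level at yaw 5.1°.

```bash
cat > low.py <<'E'
from h import *
from ins import DX,PIN
def low(th0,bt,bt_end,*ths,r=178.,dz=0.):
    s=arm.read_state(); p=s['position']; M=R.from_quat(s['ee_rot']).as_matrix(); E=rot(np.radians(5.13))
    rv=R.from_matrix(M.T@E).as_rotvec()
    for t in ths:
        f=1-t/th0; Rn=M@R.from_rotvec(f*rv).as_matrix(); b=PIN+np.array([0,0,dz])+r*(-np.cos(np.radians(t))*DX+np.sin(np.radians(t))*np.array([0,0,1.]))
        pt=b-Rn@(np.array(bt)*(1-f)+np.array(bt_end)*f)
        print(t,[(M.T@(pt-p)/250).round(3).tolist(),(f*rv/np.pi).round(4).tolist()],pt.round(1))
if __name__=='__main__':
    import sys; low(56,(-5.8,-.2,-46.1),(0,-.5,-47.5),*map(float,sys.argv[1:]))
E
python3 low.py 56 52 48 44 40 36 32 28 24 20
```

```text
56.0 [[-0.001, -0.002, 0.007], [0.0, 0.0, -0.0]] [555.   92.5 175.1]
52.0 [[-0.043, -0.002, 0.036], [0.0009, 0.0, -0.0011]] [544.5  91.7 167.7]
48.0 [[-0.083, -0.002, 0.069], [0.0017, 0.0, -0.0023]] [534.6  90.9 159.6]
44.0 [[-0.12, -0.002, 0.104], [0.0026, 0.0, -0.0034]] [525.3  90.2 150.9]
40.0 [[-0.155, -0.002, 0.141], [0.0035, 0.0, -0.0046]] [516.6  89.6 141.5]
36.0 [[-0.187, -0.002, 0.18], [0.0043, 0.0, -0.0057]] [508.6  89.  131.6]
32.0 [[-0.217, -0.003, 0.222], [0.0052, 0.0, -0.0069]] [501.3  88.5 121.2]
28.0 [[-0.243, -0.004, 0.266], [0.006, 0.0, -0.008]] [494.6  88.  110.4]
24.0 [[-0.267, -0.005, 0.311], [0.0069, 0.0, -0.0092]] [488.8  87.6  99.1]
20.0 [[-0.287, -0.006, 0.357], [0.0078, 0.0, -0.0103]] [483.7  87.3  87.5]
```

>>> arm_command(
  rows=[
    [[-0.02, -0.002, 0.02], [0, 0, 0]],
    [[-0.043, -0.002, 0.036], [0.001, 0, -0.001]],
    [[-0.083, -0.002, 0.069], [0.002, 0, -0.002]],
    [[-0.12, -0.002, 0.104], [0.003, 0, -0.003]],
    [[-0.155, -0.002, 0.141], [0.0035, 0, -0.0046]],
  ],
)

```text
clock: 34.3
position: [517.5, 90.0, 142.1]
ee_rot: [1.0, 0.027, 0.003, 0.013]
contact_force: [0.4, -0.4, 0.9]
gripper_width: 40.3
grasp_force: 61.3
```

>>> arm_command(
  rows=[
    [[-0.016, 0, 0.02], [0, 0, -0.001]],
    [[-0.032, 0, 0.039], [0.001, 0, -0.001]],
    [[-0.047, -0.001, 0.06], [0.0013, 0, -0.0017]],
    [[-0.062, -0.001, 0.081], [0.0017, 0, -0.0023]],
    [[-0.062, -0.001, 0.081], [0.0017, 0, -0.0023]],
  ],
)

```text
clock: 34.8
position: [495.7, 86.7, 119.8]
ee_rot: [1.0, 0.027, -0.005, 0.012]
contact_force: [-11.4, -0.3, 7.6]
gripper_width: 39.9
grasp_force: 61.3
```

>>> arm_command(
  rows=[
    [[0, 0, 0], [0, 0, 0]],
    [[0, 0, 0], [0, 0, 0]],
  ],
)

```text
clock: 35.0
position: [496.1, 86.7, 120.3]
ee_rot: [1.0, 0.026, -0.005, 0.012]
contact_force: [-12.2, -0.1, 6.7]
gripper_width: 40.2
grasp_force: 61.3
```

```bash
python3 cpose.py w22.png
```

```text
t 35.0 p [496.1  86.7 120.3] yaw 3.03 tilt [-0.0091 -0.0238] F [-12.2  -0.1   6.7] w 40.2 g 61.3 j6 1.1
size [143.5 181.2] X [ 0.8461  0.0792 -0.5272] Y [-9.280e-02  9.957e-01  6.000e-04] theta 31.8 yaw 5.33 roll 0.03
seat [647.5 102.6  71.6] bar [496.9  88.5 165.5] bar tool [  0.5  -0.7 -45.2] seat tool [152.6  -9.   46.9]
```

Pushing about 14 N into the pins, so I'll back off 3 mm along the slot and continue.

>>> arm_command(
  rows=[
    [[-0.01, 0, -0.007], [0, 0, 0]],
    [[-0.012, 0, -0.008], [0, 0, 0]],
    [[-0.012, 0, -0.008], [0, 0, 0]],
  ],
)

```text
clock: 35.35
position: [497.1, 87.1, 123.1]
ee_rot: [1.0, 0.029, -0.001, 0.012]
contact_force: [-2.6, -4.4, 2.5]
gripper_width: 39.9
grasp_force: 60.7
```

```bash
python3 cpose.py; python3 cpose.py w23.png; python3 - <<'E'
from low import *
low(31.8,(0.,-.7,-45.4),(0,-.5,-46),31.8,28,24,20,16,12,r=178.5)
E
```

```text
t 35.35 p [497.1  87.1 123.1] yaw 3.32 tilt [-0.0011 -0.0233] F [-2.6 -4.4  2.5] w 39.9 g 60.7 j6 1.1
size [143.6 181.2] X [ 0.8392  0.0863 -0.5369] Y [-0.105   0.9945 -0.0044] theta 32.5 yaw 6.03 roll -0.25
seat [647.  104.1  72.5] bar [497.6  88.8 168.1] bar tool [  0.6  -0.6 -45. ] seat tool [150.8  -9.5  50. ]
31.8 [[0.0, -0.003, 0.003], [0.0, 0.0, -0.0]] [497.1  87.8 122.3]
28 [[-0.023, -0.004, 0.044], [0.0009, 0.0001, -0.0012]] [491.2  87.4 112. ]
24 [[-0.045, -0.005, 0.09], [0.0018, 0.0002, -0.0025]] [485.8  87.1 100.7]
20 [[-0.063, -0.006, 0.136], [0.0027, 0.0004, -0.0037]] [481.1  86.8  89. ]
16 [[-0.078, -0.007, 0.184], [0.0037, 0.0005, -0.005]] [477.3  86.6  77.1]
12 [[-0.09, -0.008, 0.233], [0.0046, 0.0006, -0.0062]] [474.3  86.5  64.9]Traceback (most recent call last):
  File "cpose.py", line 19, in <module>
    import sys; cpose(sys.argv[1])
                      ~~~~~~~~^^^
IndexError: list index out of range
```

>>> arm_command(
  rows=[
    [[-0.012, -0.002, 0.022], [0, 0, 0]],
    [[-0.023, -0.003, 0.044], [0.001, 0, -0.001]],
    [[-0.034, -0.003, 0.067], [0.001, 0, -0.002]],
    [[-0.045, -0.004, 0.09], [0.002, 0, -0.0025]],
    [[-0.045, -0.004, 0.09], [0.002, 0, -0.0025]],
  ],
)

```text
clock: 35.9
position: [483.1, 87.1, 99.3]
ee_rot: [0.999, 0.036, -0.004, 0.009]
contact_force: [-10.0, -0.8, 4.9]
gripper_width: 40.3
grasp_force: 61.7
```

>>> arm_command(
  rows=[
    [[0, 0, 0], [0, 0, 0]],
    [[0, 0, 0], [0, 0, 0]],
  ],
)

```text
clock: 36.1
position: [483.3, 87.1, 99.8]
ee_rot: [0.999, 0.036, -0.004, 0.009]
contact_force: [-9.7, -0.9, 4.2]
gripper_width: 39.8
grasp_force: 61.7
```

```bash
python3 cpose.py w24.png; python3 - <<'E'
from low import *
low(24,(0.,-.7,-45.4),(0,-.5,-46),24,20,16,12,8,4,r=178.5)
E
```

```text
t 36.1 p [483.3  87.1  99.8] yaw 4.1 tilt [-0.0066 -0.0183] F [-9.7 -0.9  4.2] w 39.8 g 61.7 j6 1.11
size [131.6 181.4] X [ 0.9084  0.0746 -0.4113] Y [-0.0804  0.9968  0.0034] theta 24.3 yaw 4.61 roll 0.19
seat [642.6 102.   74.2] bar [480.9  88.8 147.5] bar tool [ -2.6  -1.  -47.6] seat tool [160.2  -4.   24.3]
24 [[0.009, 0.001, -0.004], [0.0, 0.0, -0.0]] [485.5  87.  100.8]
20 [[-0.009, 0.0, 0.043], [0.0009, 0.0004, -0.001]] [480.9  86.7  89.2]
16 [[-0.024, -0.001, 0.091], [0.0019, 0.0008, -0.0019]] [477.2  86.6  77.2]
12 [[-0.035, -0.003, 0.14], [0.0028, 0.0013, -0.0029]] [474.2  86.5  65. ]
8 [[-0.043, -0.004, 0.189], [0.0037, 0.0017, -0.0038]] [472.1  86.5  52.6]
4 [[-0.048, -0.005, 0.239], [0.0047, 0.0021, -0.0048]] [470.8  86.5  40.2]
```

>>> arm_command(
  rows=[
    [[-0.013, 0, -0.004], [0, 0, 0]],
    [[-0.022, 0, 0.02], [0, 0, 0]],
    [[-0.031, 0, 0.043], [0.001, 0, -0.001]],
    [[-0.04, -0.001, 0.067], [0.001, 0, -0.002]],
    [[-0.046, -0.001, 0.091], [0.002, 0, -0.002]],
  ],
)

```text
clock: 36.65
position: [472.7, 86.7, 76.5]
ee_rot: [0.999, 0.037, -0.003, 0.005]
contact_force: [-7.7, 0.7, 2.1]
gripper_width: 40.3
grasp_force: 62.0
```

>>> arm_command(
  rows=[
    [[0, 0, 0], [0, 0, 0]],
    [[0, 0, 0], [0, 0, 0]],
  ],
)

```text
clock: 36.85
position: [472.3, 86.5, 76.2]
ee_rot: [0.999, 0.036, -0.003, 0.005]
contact_force: [-7.7, -0.1, 2.1]
gripper_width: 40.2
grasp_force: 62.0
```

```bash
sed -i 's/(P\[...,2\]>75)/(P[...,2]>66)/' cpose.py; python3 cpose.py w25.png
```

```text
t 36.85 p [472.3  86.5  76.2] yaw 4.13 tilt [-0.006  -0.0101] F [-7.7 -0.1  2.1] w 40.2 g 62.0 j6 1.11
size [114.6 181.2] X [ 0.9556  0.0857 -0.2819] Y [-0.0899  0.9959 -0.002 ] theta 16.4 yaw 5.16 roll -0.11
seat [634.8 102.1  75.5] bar [464.7  86.8 125.7] bar tool [ -7.9  -0.3 -49.5] seat tool [163.2  -3.8  -0.5]
```

>>> arm_command(
  rows=[
    [[-0.01, 0, 0.01], [0, 0, 0]],
    [[-0.018, 0, 0.035], [0, 0, 0]],
    [[-0.022, 0, 0.06], [0.001, 0, -0.001]],
    [[-0.027, -0.001, 0.09], [0.001, 0.001, -0.002]],
    [[-0.031, -0.001, 0.12], [0.002, 0.001, -0.002]],
  ],
)

```text
clock: 37.4
position: [463.0, 85.3, 45.6]
ee_rot: [0.999, 0.039, -0.003, 0.002]
contact_force: [-10.2, 0.2, 0.9]
gripper_width: 39.6
grasp_force: 60.7
```

>>> arm_command(
  rows=[
    [[0, 0, 0], [0, 0, 0]],
    [[0, 0, 0], [0, 0, 0]],
  ],
)

```text
clock: 37.6
position: [462.7, 85.0, 45.3]
ee_rot: [0.999, 0.039, -0.004, 0.002]
contact_force: [-9.8, -1.1, 0.5]
gripper_width: 39.9
grasp_force: 61.0
```

```bash
python3 cpose.py w26.png
```

```text
t 37.6 p [462.7  85.   45.3] yaw 4.43 tilt [-0.0069 -0.0052] F [-9.8 -1.1  0.5] w 39.9 g 61.0 j6 1.12
size [ 98.1 181.7] X [ 0.9894  0.0877 -0.1156] Y [-0.0885  0.9961 -0.0016] theta 6.6 yaw 5.08 roll -0.09
seat [626.  100.6  74.2] bar [449.8  85.   94.7] bar tool [-13.2  -0.8 -49.3] seat tool [163.7  -2.8 -30. ]
```

>>> arm_command(
  rows=[
    [[-0.011, 0, 0.012], [0, 0, 0]],
    [[-0.013, 0, 0.028], [0, 0, 0]],
    [[-0.015, 0, 0.044], [0, 0, 0]],
    [[-0.016, 0, 0.06], [0.001, 0.001, -0.001]],
    [[-0.016, 0, 0.072], [0.001, 0.001, -0.001]],
  ],
)

```text
clock: 38.15
position: [448.4, 79.2, 24.4]
ee_rot: [0.999, 0.041, -0.013, 0.006]
contact_force: [-20.5, -8.5, 0.2]
gripper_width: 29.3
grasp_force: 10.2
```

>>> arm_command(
  rows=[
    [[0, 0, 0], [0, 0, 0]],
    [[0, 0, 0], [0, 0, 0]],
  ],
)

```text
clock: 38.35
position: [448.5, 78.7, 24.3]
ee_rot: [0.999, 0.041, -0.013, 0.006]
contact_force: [-20.6, -6.7, -0.4]
gripper_width: 29.8
grasp_force: 10.4
```

```bash
python3 cpose.py w27.png
```

```text
t 38.35 p [448.5  78.7  24.3] yaw 4.67 tilt [-0.0252 -0.0131] F [-20.6  -6.7  -0.4] w 29.8 g 10.4 j6 1.12
size [ 81.  181.8] X [ 0.9984  0.0563 -0.0088] Y [-5.630e-02  9.984e-01 -7.000e-04] theta 0.5 yaw 3.23 roll -0.04
seat [615.9 100.6  73.2] bar [438.2  90.6  74.8] bar tool [-10.6 -12.1 -50.3] seat tool [167.3  -7.6 -53.4]
```

The fingers slipped off the front of the bar at the end, but the cover is flat (0.5°). I'll back off gently, open and lift clear.

>>> arm_command(
  rows=[
    [[-0.02, 0, 0], [0, 0, 0]],
    [[-0.05, 0, 0], [0, 0, 0]],
    [[-0.09, 0, 0], [0, 0, 0]],
    [[-0.12, 0, 0], [0, 0, 0]],
    [[-0.12, 0, 0], [0, 0, 0]],
  ],
)

```text
clock: 38.9
position: [434.2, 84.5, 30.2]
ee_rot: [0.999, 0.043, 0.004, -0.001]
contact_force: [-0.5, -0.0, 0.5]
gripper_width: 30.0
grasp_force: 0.0
```

```bash
python3 cpose.py w28.png; python3 - <<'E'
from h import *
i,d,c=snap('scene'); a=cv2.resize(i[170:290,220:400],None,fx=4,fy=4,interpolation=3)
cv2.imwrite('pics/s6.png',a)
E
```

```text
t 38.9 p [434.2  84.5  30.2] yaw 4.91 tilt [0.0083 0.0021] F [-0.5 -0.   0.5] w 30.0 g 0.0 j6 1.09
size [ 73.1 181.4] X [ 9.994e-01  3.380e-02 -4.000e-04] Y [-3.380e-02  9.994e-01 -2.000e-04] theta 0.0 yaw 1.93 roll -0.01
seat [610.9 101.   73.2] bar [433.   94.9  73.3] bar tool [ -0.  -10.6 -43. ] seat tool [177.7  -1.4 -41.5]
```

View pics/s6.png

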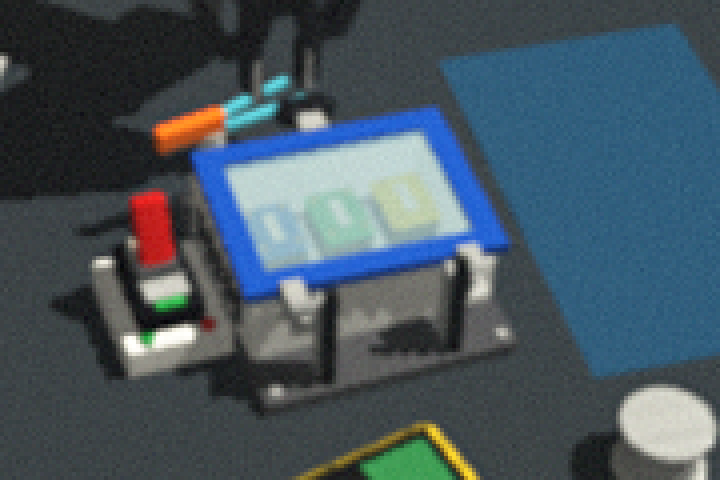

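The cover lies flat on the tub, slightly twisted. I'll rise and measure its fit from above.

>>> arm_command(
  rows=[
    [[-0.02, 0, -0.1], [0, 0, 0]],
    [[-0.02, 0, -0.3], [0, 0, 0]],
    [[-0.02, 0, -0.5], [0, 0, 0]],
    [[0.02, 0, -0.64], [0, 0, 0]],
    [[0.1, 0, -0.64], [0, 0, 0]],
  ],
)

```text
clock: 39.5
position: [461.8, 87.4, 196.8]
ee_rot: [0.999, 0.043, 0.01, -0.003]
contact_force: [0.7, 0.7, -0.8]
gripper_width: 30.1
grasp_force: 0.0
```

>>> arm_command(
  rows=[
    [[0.08, 0, 0], [0, 0, 0]],
    [[0.1, 0, 0], [0, 0, 0]],
    [[0.1, 0, 0], [0, 0, 0]],
    [[0.1, 0, 0], [0, 0, 0]],
  ],
)

```text
clock: 39.9
position: [482.2, 87.7, 189.8]
ee_rot: [0.999, 0.042, 0.003, -0.0]
contact_force: [0.5, -0.2, -1.0]
gripper_width: 30.1
grasp_force: 0.0
```

```bash
cat > shut.py <<'E'
from h import *
def shut(f=None,v=(564.55,95.6,np.radians(5.13))):
    st(); i,d,c=snap('wrist',f); P=cloud(d,c,True); hsv=cv2.cvtColor(i,cv2.COLOR_BGR2HSV)
    cc,s=np.cos(v[2]),np.sin(v[2]); D=P-np.array([v[0],v[1],0]); lx=D[...,0]*cc+D[...,1]*s; ly=-D[...,0]*s+D[...,1]*cc; z=P[...,2]
    k=(hsv[...,0]>100)&(hsv[...,0]<125)&(hsv[...,1]>150)&(hsv[...,2]>60)&(z>66)&(np.abs(ly)<120)&(np.abs(lx)<120)
    p=np.stack([lx[k],ly[k]],1).astype(np.float32); r=cv2.minAreaRect(p); q=P[k]; 
    V=np.linalg.svd(np.cov((q-q.mean(0)).T))[2][2]
    a=r[2]; a=a-90 if a>45 else a; t=np.radians(a)
    ctr=np.array(r[0]); X=np.array([np.cos(t),np.sin(t)]); Y=np.array([-X[1],X[0]]); seat=ctr+81*X
    print('cover in dock frame: centre',ctr.round(1),'size',np.round(r[1],1),'yaw',round(a,2),'z',np.median(q[:,2]).round(1),'tilt deg',np.degrees(np.arccos(abs(V[2]))).round(2),'seatL',(seat+60*Y).round(1),'seatR',(seat-60*Y).round(1),'(84,+-60)','bar',(ctr-97*X).round(1),'uv range',np.where(k)[0].min(),np.where(k)[0].max())
    return i,P,lx,ly
if __name__=='__main__':
    import sys; shut(sys.argv[1])
E
python3 shut.py w29.png
```

```text
t 39.9 p [482.2  87.7 189.8] yaw 4.84 tilt [0.0053 0.0005] F [ 0.5 -0.2 -1. ] w 30.1 g 0.0 j6 1.14
cover in dock frame: centre [-0.5  3.5] size [180.3 142.1] yaw -3.15 z 77.2 tilt deg 0.03 seatL [83.6 58.9] seatR [ 77.1 -60.9] (84,+-60) bar [-97.4   8.8] uv range 21 181
```

The left knuckle is spot on and the right one is about 7 mm short (3° yaw). I'll re-grip the bar centred on the dock's mid-line to straighten the cover.

```bash
python3 - <<'E'
from h import *
st(); go((467.2,89.9,80,5.13),(467.2,89.9,17,5.13))
E
```

```text
t 39.95 p [482.1  87.7 189.9] yaw 4.85 tilt [0.0054 0.0006] F [0.1 0.4 0.3] w 29.7 g 0.0 j6 1.14
(467.2, 89.9, 80, 5.13) -> [[-0.061, -0.014, 0.439], [-0.0, -0.002, -0.002]] mm 111 deg 0.4
(467.2, 89.9, 17, 5.13) -> [[-0.062, -0.014, 0.691], [-0.0, -0.002, -0.002]] mm 174 deg 0.4
```

>>> arm_command(
  rows=[
    [[-0.061, -0.014, 0.1], [0, -0.002, -0.002]],
    [[-0.061, -0.014, 0.25], [0, -0.002, -0.002]],
    [[-0.061, -0.014, 0.4], [0, -0.002, -0.002]],
    [[-0.061, -0.014, 0.439], [0, -0.002, -0.002]],
    [[-0.061, -0.014, 0.439], [0, -0.002, -0.002]],
  ],
  grip=0.85,
)

```text
clock: 40.45
position: [467.0, 89.7, 79.5]
ee_rot: [0.999, 0.046, -0.001, 0.001]
contact_force: [-0.3, -0.3, -0.0]
gripper_width: 72.6
grasp_force: 0.0
```

```bash
python3 - <<'E'
from h import *
s=arm.read_state(); st(); i,d,c=snap('wrist','w30.png'); P=cloud(d,c,True); M=R.from_quat(s['ee_rot']).as_matrix(); L=(P-s['position'])@M
k=(P[...,2]>74)&(P[...,2]<90)&(np.abs(L[...,0])<40)&(np.abs(L[...,1])<40)
for a in range(-24,40,4):
    m=k&(L[...,0]>=a)&(L[...,0]<a+4)
    if m.sum()>5: print(a,m.sum(),L[m][:,1].min().round(1),L[m][:,1].max().round(1),P[m][:,2].max().round(1))
go((467.2,89.9,17,5.13))
E
```

```text
t 40.45 p [467.   89.7  79.5] yaw 5.24 tilt [-0.0029 -0.0017] F [-0.3 -0.3 -0. ] w 72.6 g 0.0 j6 1.13
-8 142 -24.9 12.2 83.6
-4 344 -27.6 14.8 85.4
0 462 -28.3 14.7 85.8
4 536 -28.2 14.1 85.7
8 528 -27.0 12.3 85.0
12 225 -22.1 3.0 81.6
16 206 -15.0 3.0 82.0
20 215 -14.4 3.6 81.3
24 397 -14.3 39.8 81.3
28 865 -39.9 39.8 80.7
32 928 -40.0 39.7 80.6
36 944 -39.7 39.9 80.8
(467.2, 89.9, 17, 5.13) -> [[-0.005, 0.001, 0.256], [0.0, -0.0, 0.001]] mm 64 deg 0.1
```

View pics/w30.png

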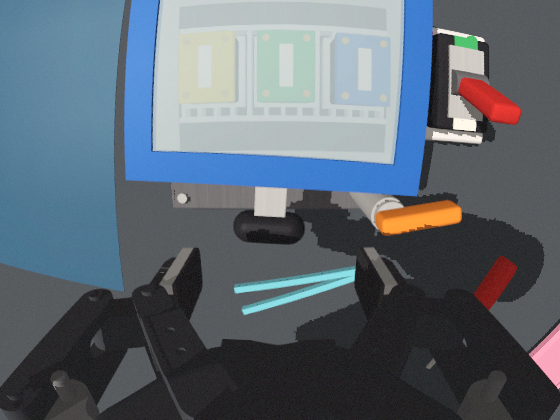

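The bar is at (269,226), left of the tool centre by 6.8 mm. The latch pillar at (385,212) is clear of the right finger. I'll descend and pinch.

>>> arm_command(
  rows=[
    [[0.008, -0.008, 0.08], [0, 0, 0]],
    [[0.008, -0.008, 0.16], [0, 0, 0]],
    [[0.008, -0.008, 0.22], [0, 0, 0]],
    [[0.008, -0.008, 0.25], [0, 0, 0]],
    [[0.008, -0.008, 0.25], [0, 0, 0]],
  ],
)

```text
clock: 41.0
position: [470.4, 92.6, 18.4]
ee_rot: [0.999, 0.046, 0.0, -0.0]
contact_force: [0.1, 0.3, -0.6]
gripper_width: 72.4
grasp_force: 0.0
```

>>> arm_command(
  rows=[
    [[0, 0, 0], [0, 0, 0]],
    [[0, 0, 0], [0, 0, 0]],
    [[0, 0, 0], [0, 0, 0]],
    [[0, 0, 0], [0, 0, 0]],
    [[0, 0, 0], [0, 0, 0]],
  ],
  grip=0.4,
)

```text
clock: 41.5
position: [470.9, 93.1, 19.3]
ee_rot: [0.999, 0.046, 0.001, -0.001]
contact_force: [-1.6, 0.5, 6.7]
gripper_width: 40.7
grasp_force: 59.6
```

```bash
python3 - <<'E'
from shut import *
shut(); go((467.3,86.9,17,5.13))
E
```

```text
t 41.5 p [470.9  93.1  19.3] yaw 5.25 tilt [0.0027 0.0015] F [-1.6  0.5  6.7] w 40.7 g 59.6 j6 1.13
cover in dock frame: centre [-17.7   3. ] size [182. 109.] yaw -2.03 z 77.2 tilt deg 0.36 seatL [65.4 60.1] seatR [ 61.1 -59.8] (84,+-60) bar [-114.6    6.5] uv range 0 235
(467.3, 86.9, 17, 5.13) -> [[-0.017, 0.023, 0.009], [-0.0, -0.001, 0.001]] mm 7 deg 0.2
```

>>> arm_command(
  rows=[
    [[0.001, 0.006, 0], [0, 0, 0]],
    [[0.002, 0.012, 0], [0, 0, 0]],
    [[0.004, 0.018, 0], [0, 0, 0]],
    [[0.006, 0.024, 0], [0, 0, 0]],
    [[0.006, 0.024, 0], [0, 0, 0]],
  ],
)

```text
clock: 42.05
position: [473.0, 88.0, 19.4]
ee_rot: [0.999, 0.047, 0.002, -0.001]
contact_force: [-3.6, 4.5, 6.9]
gripper_width: 40.4
grasp_force: 59.9
```

>>> arm_command(
  rows=[
    [[0, 0, 0], [0, 0, 0]],
    [[0, 0, 0], [0, 0, 0]],
  ],
)

```text
clock: 42.25
position: [473.0, 88.0, 19.4]
ee_rot: [0.999, 0.047, 0.002, -0.001]
contact_force: [-3.3, 4.1, 6.3]
gripper_width: 40.7
grasp_force: 59.9
```

```bash
python3 - <<'E'
from shut import *
shut()
E
```

```text
t 42.25 p [473.   88.   19.4] yaw 5.38 tilt [0.0032 0.0022] F [-3.3  4.1  6.3] w 40.7 g 59.9 j6 1.14
cover in dock frame: centre [-17.1  -1.1] size [182.3 107.1] yaw -0.96 z 77.2 tilt deg 0.23 seatL [64.8 57.5] seatR [ 62.8 -62.5] (84,+-60) bar [-114.1    0.5] uv range 0 233
```

>>> arm_command(
  rows=[
    [[0.006, 0.006, -0.004], [0, 0, 0]],
    [[0.012, 0.006, -0.004], [0, 0, 0]],
    [[0.012, 0.006, -0.004], [0, 0, 0]],
  ],
)

```text
clock: 42.6
position: [473.6, 85.7, 19.4]
ee_rot: [0.999, 0.047, -0.001, 0.0]
contact_force: [-8.0, 5.6, 7.1]
gripper_width: 40.6
grasp_force: 61.2
```

>>> arm_command(
  rows=[
    [[0, 0, 0], [0, 0, 0]],
    [[0, 0, 0], [0, 0, 0]],
    [[0, 0, 0], [0, 0, 0]],
  ],
  grip=0.72,
)

```text
clock: 42.9
position: [475.2, 85.1, 18.9]
ee_rot: [0.999, 0.045, 0.0, -0.0]
contact_force: [-0.1, 0.8, -1.4]
gripper_width: 61.5
grasp_force: 0.0
```

>>> arm_command(
  rows=[
    [[0, 0, -0.1], [0, 0, 0]],
    [[0, 0, -0.3], [0, 0, 0]],
    [[0, 0, -0.5], [0, 0, 0]],
    [[0.04, 0, -0.68], [0, 0, 0]],
    [[0.04, 0, -0.68], [0, 0, 0]],
  ],
)

```text
clock: 43.4
position: [490.1, 87.5, 196.0]
ee_rot: [0.999, 0.046, 0.008, -0.002]
contact_force: [0.5, -0.3, -0.1]
gripper_width: 61.7
grasp_force: 0.0
```

>>> arm_command(
  rows=[
    [[0, 0, 0], [0, 0, 0]],
    [[0, 0, 0], [0, 0, 0]],
    [[0, 0, 0], [0, 0, 0]],
  ],
)

```text
clock: 43.7
position: [483.9, 85.6, 187.1]
ee_rot: [0.999, 0.045, -0.002, 0.001]
contact_force: [0.1, -0.1, 0.6]
gripper_width: 61.6
grasp_force: 0.0
```

```bash
python3 - <<'E'
from shut import *
i,P,lx,ly=shut('w31.png')
hsv=cv2.cvtColor(i,cv2.COLOR_BGR2HSV); z=P[...,2]
k=(hsv[...,0]<18)&(hsv[...,0]>3)&(hsv[...,1]>160)&(z>80)&(lx<-50)&(ly<-20)&(ly>-130)
r=cv2.minAreaRect(np.stack([lx[k],ly[k]],1).astype(np.float32)); print('latch dock frame',k.sum(),r,np.median(z[k]))
k=((hsv[...,0]<4)|(hsv[...,0]>174))&(hsv[...,1]>160)&(z>60)&(ly<-90)&(ly>-170)
q=np.stack([lx[k],ly[k],z[k]],1); print('paddle',k.sum(),q.min(0).round(),q.max(0).round(),q[q[:,2]>q[:,2].max()-6].mean(0).round(1))
E
```

```text
t 43.7 p [483.9  85.6 187.1] yaw 5.18 tilt [-0.0035 -0.0013] F [ 0.1 -0.1  0.6] w 61.6 g 0.0 j6 1.16
cover in dock frame: centre [ 2.4 -2.7] size [180.6 142.1] yaw -0.87 z 77.3 tilt deg 0.03 seatL [84.3 56. ] seatR [ 82.5 -63.9] (84,+-60) bar [-94.6  -1.2] uv range 18 176
latch dock frame 806 ((-85.48872375488281, -79.64476013183594), (11.283896446228027, 51.499549865722656), 8.773530006408691) 97.58420464090213
paddle 793 [ -26. -140.   60.] [   2. -117.  102.] [ -19.2 -128.3   99.4]
```

The cover is now well seated (both knuckles within about 4 mm, level). The latch wing sits at 0.15 rad. I'll grip the wing at its axis and twist it.

```bash
python3 - <<'E'
from h import *
go((483,50,150,-36),(482.6,24,110,-36))
E
```

```text
(483, 50, 150, -36) -> [[-0.016, 0.142, 0.149], [0.001, 0.001, 0.229]] mm 52 deg 41.2
(482.6, 24, 110, -36) -> [[-0.027, 0.245, 0.309], [0.001, 0.001, 0.229]] mm 99 deg 41.2
```

>>> arm_command(
  rows=[
    [[-0.005, 0.05, 0.03], [0, 0, 0.047]],
    [[-0.01, 0.1, 0.08], [0, 0, 0.094]],
    [[-0.02, 0.15, 0.13], [0, 0, 0.141]],
    [[-0.025, 0.2, 0.2], [0, 0, 0.188]],
    [[-0.027, 0.245, 0.25], [0, 0, 0.229]],
  ],
  grip=0.45,
)

```text
clock: 44.25
position: [482.5, 23.7, 124.3]
ee_rot: [0.95, -0.312, -0.001, 0.001]
contact_force: [-0.3, 0.5, 0.6]
gripper_width: 38.6
grasp_force: 0.0
```

```bash
python3 - <<'E'
from h import *
st(); go((482.6,24,100,-76))
E
```

```text
t 44.25 p [482.5  23.7 124.3] yaw -36.35 tilt [-0.0033 -0.0008] F [-0.3  0.5  0.6] w 38.6 g 0.0 j6 0.55
(482.6, 24, 100, -76) -> [[-0.0, -0.001, 0.097], [0.001, 0.0, 0.22]] mm 24 deg 39.7
```

>>> arm_command(
  rows=[
    [[0, -0.001, 0.02], [0, 0, 0.045]],
    [[0, -0.001, 0.05], [0, 0, 0.09]],
    [[0, -0.001, 0.08], [0, 0, 0.135]],
    [[0, -0.001, 0.097], [0, 0, 0.18]],
    [[0, -0.001, 0.097], [0, 0, 0.22]],
  ],
)

```text
clock: 44.75
position: [482.7, 24.3, 100.3]
ee_rot: [0.788, -0.615, -0.001, 0.002]
contact_force: [0.3, 0.4, 0.3]
gripper_width: 38.5
grasp_force: 0.0
```

>>> arm_command(
  rows=[
    [[0, 0, 0], [0, 0, 0]],
    [[0, 0, 0], [0, 0, 0]],
    [[0, 0, 0], [0, 0, 0]],
  ],
)

```text
clock: 45.05
position: [483.7, 24.7, 101.8]
ee_rot: [0.791, -0.612, -0.0, 0.0]
contact_force: [0.4, -0.4, 0.6]
gripper_width: 38.4
grasp_force: 0.0
```

```bash
python3 - <<'E'
from h import *
s=arm.read_state(); st(); i,d,c=snap('wrist','w32.png'); P=cloud(d,c,True); hsv=cv2.cvtColor(i,cv2.COLOR_BGR2HSV)
M=R.from_quat(s['ee_rot']).as_matrix(); L=(P-s['position'])@M
k=(hsv[...,0]<18)&(hsv[...,0]>3)&(hsv[...,1]>160)&(P[...,2]>90)&(np.abs(L[...,1])<40)&(np.abs(L[...,0])<70)
r=cv2.minAreaRect(L[k][:,:2].astype(np.float32)); print(r,np.median(P[k][:,2]),L[k][:,:2].min(0),L[k][:,:2].max(0)); go((482.6,24,47,-76))
E
```

```text
t 45.05 p [483.7  24.7 101.8] yaw -75.51 tilt [-0.0006  0.    ] F [ 0.4 -0.4  0.6] w 38.4 g 0.0 j6 -0.13
((16.62700653076172, 1.7335100173950195), (51.58857345581055, 10.695575714111328), 0.9830987453460693) 97.73695082979033 [-9.1785312 -3.9595791] [42.44011638  7.27258612]
(482.6, 24, 47, -76) -> [[0.002, 0.005, 0.22], [0.0, 0.0, 0.003]] mm 55 deg 0.5
```

>>> arm_command(
  rows=[
    [[0.002, 0.006, 0.07], [0, 0, 0.004]],
    [[0.002, 0.006, 0.14], [0, 0, 0.004]],
    [[0.002, 0.006, 0.2], [0, 0, 0.004]],
    [[0.002, 0.006, 0.218], [0, 0, 0.004]],
    [[0.002, 0.006, 0.218], [0, 0, 0.004]],
  ],
)

```text
clock: 45.6
position: [482.2, 23.8, 47.1]
ee_rot: [0.786, -0.618, -0.0, 0.001]
contact_force: [0.2, 0.1, 0.1]
gripper_width: 38.5
grasp_force: 0.0
```

>>> arm_command(
  rows=[
    [[0, 0, 0], [0, 0, 0]],
    [[0, 0, 0], [0, 0, 0]],
    [[0, 0, 0], [0, 0, 0]],
    [[0, 0, 0], [0, 0, 0]],
    [[0, 0, 0], [0, 0, 0]],
  ],
  grip=0.05,
)

```text
clock: 46.1
position: [482.3, 23.9, 48.5]
ee_rot: [0.786, -0.618, -0.0, -0.0]
contact_force: [-3.2, 0.9, 5.2]
gripper_width: 9.1
grasp_force: 60.0
```

>>> arm_command(
  rows=[
    [[0, 0, 0], [0, 0, -0.043]],
    [[0, 0, 0], [0, 0, -0.086]],
    [[0, 0, 0], [0, 0, -0.129]],
    [[0, 0, 0], [0, 0, -0.172]],
    [[0, 0, 0], [0, 0, -0.215]],
  ],
)

```text
clock: 46.6
position: [482.1, 23.8, 48.5]
ee_rot: [0.947, -0.32, -0.0, 0.0]
contact_force: [-3.1, -0.0, 6.3]
gripper_width: 9.2
grasp_force: 60.1
```

>>> arm_command(
  rows=[
    [[0, 0, 0], [0, 0, -0.043]],
    [[0, 0, 0], [0, 0, -0.086]],
    [[0, 0, 0], [0, 0, -0.129]],
    [[0, 0, 0], [0, 0, -0.172]],
    [[0, 0, 0], [0, 0, -0.215]],
  ],
)

```text
clock: 47.1
position: [482.0, 23.6, 48.5]
ee_rot: [1.0, 0.012, -0.0, 0.0]
contact_force: [-3.9, -0.7, 5.4]
gripper_width: 9.5
grasp_force: 60.1
```

>>> arm_command(
  rows=[
    [[0, 0, 0], [0, 0, -0.005]],
    [[0, 0, 0], [0, 0, -0.005]],
    [[0, 0, 0], [0, 0, -0.005]],
  ],
)

```text
clock: 47.4
position: [482.0, 23.6, 48.5]
ee_rot: [1.0, 0.016, -0.0, -0.0]
contact_force: [-3.4, -0.3, 6.7]
gripper_width: 9.1
grasp_force: 60.2
```

```bash
python3 - <<'E'
from h import *
st()
E
```

```text
t 47.4 p [482.   23.6  48.5] yaw 1.88 tilt [-0.0005  0.0002] F [-3.4 -0.3  6.7] w 9.1 g 60.2 j6 1.22
```

>>> arm_command(
  rows=[
    [[0, 0, 0], [0, 0, 0]],
    [[0, 0, 0], [0, 0, 0]],
    [[0, 0, 0], [0, 0, 0]],
  ],
  grip=0.4,
)

```text
clock: 47.7
position: [482.9, 24.1, 47.7]
ee_rot: [1.0, 0.017, 0.0, -0.0]
contact_force: [0.4, -0.8, 0.2]
gripper_width: 33.9
grasp_force: 0.0
```

>>> arm_command(
  rows=[
    [[0, 0, -0.1], [0, 0, 0]],
    [[0, 0, -0.25], [0, 0, 0]],
    [[0, 0, -0.4], [0, 0, 0]],
    [[0, 0, -0.5], [0, 0, 0]],
    [[0, 0, -0.5], [0, 0, 0]],
  ],
)

```text
clock: 48.2
position: [485.4, 24.7, 176.6]
ee_rot: [1.0, 0.018, 0.005, -0.001]
contact_force: [-0.2, -0.0, 0.6]
gripper_width: 34.3
grasp_force: 0.0
```

>>> arm_command(
  rows=[
    [[0, 0, 0], [0, 0, 0]],
    [[0, 0, 0], [0, 0, 0]],
    [[0, 0, 0], [0, 0, 0]],
  ],
  grip=0,
)

```text
clock: 48.5
position: [481.8, 23.7, 171.2]
ee_rot: [1.0, 0.017, -0.001, 0.0]
contact_force: [-0.0, 0.5, -0.6]
gripper_width: 0.1
grasp_force: 0.0
```

```bash
cat > lp.py <<'E'
from shut import *
def lp(f):
    i,P,lx,ly=shut(f); hsv=cv2.cvtColor(i,cv2.COLOR_BGR2HSV); z=P[...,2]
    k=(hsv[...,0]<18)&(hsv[...,0]>3)&(hsv[...,1]>160)&(z>80)&(lx<-30)&(ly<-20)&(ly>-130)
    if k.sum()>50: r=cv2.minAreaRect(np.stack([lx[k],ly[k]],1).astype(np.float32)); print('latch',k.sum(),r,np.median(z[k]))
    k=((hsv[...,0]<4)|(hsv[...,0]>174))&(hsv[...,1]>160)&(z>55)&(ly<-90)&(ly>-170)
    q=np.stack([lx[k],ly[k],z[k]],1)
    if len(q)>50: print('paddle',len(q),q.min(0).round(),q.max(0).round(),q[q[:,2]>q[:,2].max()-6].mean(0).round(1))
if __name__=='__main__':
    import sys; lp(sys.argv[1])
    go((554,-26,120,5.13),(536.6,-33.8,43,5.13))
E
python3 lp.py w33.png
```

```text
t 48.5 p [481.8  23.7 171.2] yaw 1.96 tilt [-0.0028 -0.0006] F [-0.   0.5 -0.6] w 0.1 g 0.0 j6 1.22
cover in dock frame: centre [ 2.3 -2.5] size [180.6 142. ] yaw -0.81 z 77.3 tilt deg 0.03 seatL [84.2 56.3] seatR [ 82.5 -63.6] (84,+-60) bar [-94.7  -1.1] uv range 5 178
latch 559 ((-71.74177551269531, -64.94087219238281), (10.190035820007324, 51.391658782958984), 85.52045440673828) 97.94570738053594
paddle 913 [ -26. -141.   59.] [   2. -117.  103.] [ -19.3 -129.    99.7]
(554, -26, 120, 5.13) -> [[0.282, 0.208, 0.205], [0.0, 0.001, -0.018]] mm 101 deg 3.2
(536.6, -33.8, 43, 5.13) -> [[0.212, 0.237, 0.513], [0.0, 0.001, -0.018]] mm 151 deg 3.2
```

Latch is at about 1.49 rad and the cover is unchanged. Next is the switch: closed fingertips pushing the paddle to the rear.

```bash
python3 - <<'E'
from h import *
go((518.2,-37.1,120,5.13),(518.2,-37.1,46,5.13))
E
```

```text
(518.2, -37.1, 120, 5.13) -> [[0.137, 0.248, 0.205], [0.0, 0.001, -0.018]] mm 87 deg 3.2
(518.2, -37.1, 46, 5.13) -> [[0.138, 0.248, 0.501], [0.0, 0.001, -0.018]] mm 144 deg 3.2
```

>>> arm_command(
  rows=[
    [[0.07, 0.12, 0], [0, 0, -0.01]],
    [[0.138, 0.248, 0.05], [0, 0, -0.018]],
    [[0.138, 0.248, 0.2], [0, 0, -0.018]],
    [[0.138, 0.248, 0.35], [0, 0, -0.018]],
    [[0.138, 0.248, 0.45], [0, 0, -0.018]],
  ],
)

```text
clock: 49.05
position: [517.3, -37.6, 56.7]
ee_rot: [0.999, 0.045, -0.002, 0.0]
contact_force: [-0.5, 0.7, 0.1]
gripper_width: -0.2
grasp_force: 0.0
```

>>> arm_command(
  rows=[
    [[0, 0, 0.051], [0, 0, 0]],
    [[0, 0, 0.051], [0, 0, 0]],
    [[0, 0, 0.051], [0, 0, 0]],
  ],
)

```text
clock: 49.35
position: [519.3, -36.9, 47.1]
ee_rot: [0.999, 0.046, -0.0, 0.0]
contact_force: [1.1, -0.4, 0.7]
gripper_width: -0.2
grasp_force: 0.0
```

```bash
python3 lp.py w34.png; python3 - <<'E'
from h import *
go((545,-34.7,46,5.13),(581,-31.5,46,5.13))
E
```

```text
t 49.35 p [519.3 -36.9  47.1] yaw 5.22 tilt [-0.0007 -0.0002] F [ 1.1 -0.4  0.7] w -0.2 g 0.0 j6 1.42
cover in dock frame: centre [  2.3 -14.2] size [157.9 142.9] yaw -0.89 z 77.8 tilt deg 0.22 seatL [84.2 44.6] seatR [ 82.4 -75.4] (84,+-60) bar [-94.7 -12.7] uv range 0 274
latch 1480 ((-57.807716369628906, -68.54185485839844), (21.848186492919922, 43.43881607055664), 61.734500885009766) 97.19440356273938
paddle 3793 [ -63. -165.   57.] [   3. -118.  154.] [ -49.6 -159.7  153.5]
(554, -26, 120, 5.13) -> [[0.141, -0.031, -0.289], [-0.0, -0.0, 0.001]] mm 81 deg 0.1
(536.6, -33.8, 43, 5.13) -> [[0.068, -0.006, 0.019], [-0.0, -0.0, 0.001]] mm 18 deg 0.1
(545, -34.7, 46, 5.13) -> [[0.101, 0.001, 0.007], [-0.0, -0.0, 0.001]] mm 25 deg 0.1
(581, -31.5, 46, 5.13) -> [[0.246, 0.001, 0.007], [-0.0, -0.0, 0.001]] mm 61 deg 0.1
```

View pics/w34.png

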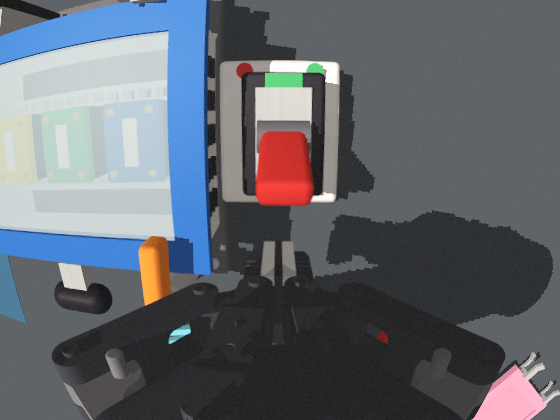

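The fingertips at (279,250) line up with the red paddle at (285,170). The latch wing at (155,270) lies over the cover. I'll push.

>>> arm_command(
  rows=[
    [[0.05, 0, 0.004], [0, 0, 0]],
    [[0.1, 0, 0.004], [0, 0, 0]],
    [[0.14, 0, 0.004], [0, 0, 0]],
    [[0.18, 0, 0.004], [0, 0, 0]],
    [[0.22, 0, 0.004], [0, 0, 0]],
  ],
)

```text
clock: 49.9
position: [574.2, -31.9, 46.2]
ee_rot: [0.999, 0.045, -0.0, -0.0]
contact_force: [-2.3, 0.4, -0.3]
gripper_width: 0.1
grasp_force: 0.9
```

>>> arm_command(
  rows=[
    [[0.02, 0, 0], [0, 0, 0]],
    [[0.035, 0, 0], [0, 0, 0]],
    [[0.035, 0, 0], [0, 0, 0]],
    [[0.035, 0, 0], [0, 0, 0]],
  ],
)

```text
clock: 50.3
position: [577.3, -31.7, 45.8]
ee_rot: [0.999, 0.045, -0.006, 0.0]
contact_force: [-11.4, 1.2, 9.1]
gripper_width: 0.0
grasp_force: 7.3
```

```bash
python3 lp.py w35.png | head -4
```

```text
t 50.3 p [577.3 -31.7  45.8] yaw 5.15 tilt [-0.0116 -0.0009] F [-11.4   1.2   9.1] w 0.0 g 7.3 j6 1.44
cover in dock frame: centre [ 1.7 -7.1] size [191.7 142.5] yaw -0.78 z 77.1 tilt deg 0.08 seatL [83.5 51.8] seatR [ 81.8 -68.2] (84,+-60) bar [-95.3  -5.8] uv range 112 336
latch 104 ((-47.040462493896484, -69.61634063720703), (5.774448871612549, 2.7137961387634277), 75.33739471435547) 86.96098299766797
paddle 1665 [   1. -142.   66.] [  30. -118.  101.] [  24.4 -130.    97.3]
```

The switch is at its end stop. I'll retreat and verify.

>>> arm_command(
  rows=[
    [[-0.05, 0, 0], [0, 0, 0]],
    [[-0.12, 0, 0], [0, 0, 0]],
    [[-0.2, 0, -0.1], [0, 0, 0]],
    [[-0.2, 0, -0.3], [0, 0, 0]],
    [[-0.2, -0.1, -0.5], [0, 0, 0]],
  ],
)

```text
clock: 50.85
position: [531.2, -14.5, 167.7]
ee_rot: [0.999, 0.044, 0.001, 0.0]
contact_force: [1.5, 0.7, 0.1]
gripper_width: 0.1
grasp_force: 0.0
```

>>> arm_command(
  rows=[
    [[-0.1, -0.2, 0], [0, 0, 0]],
    [[-0.1, -0.2, 0], [0, 0, 0]],
    [[-0.1, -0.2, 0], [0, 0, 0]],
    [[-0.1, -0.2, 0], [0, 0, 0]],
    [[-0.1, -0.2, 0], [0, 0, 0]],
  ],
)

```text
clock: 51.35
position: [501.8, 33.4, 165.4]
ee_rot: [0.999, 0.045, -0.0, 0.0]
contact_force: [0.6, -0.1, -0.8]
gripper_width: -0.1
grasp_force: 0.0
```

```bash
python3 lp.py w36.png | head -4; python3 - <<'E'
from h import *
i,P=None,None
import lp
# module check through window is not possible by colour depth; report bystanders
E
```

```text
t 51.35 p [501.8  33.4 165.4] yaw 5.14 tilt [-0.0007 -0.0003] F [ 0.6 -0.1 -0.8] w -0.1 g 0.0 j6 1.27
cover in dock frame: centre [ 1.9 -3. ] size [180.4 142.4] yaw -0.93 z 77.0 tilt deg 0.01 seatL [83.9 55.7] seatR [ 81.9 -64.3] (84,+-60) bar [-95.1  -1.4] uv range 27 196
latch 588 ((-71.58531951904297, -65.24058532714844), (10.566001892089844, 51.37522888183594), 85.98777770996094) 97.6766993368246
paddle 1101 [ -56. -141.   58.] [ 30. -94. 261.] [-55.9 -94.4 259.1]
```

View pics/w36.png

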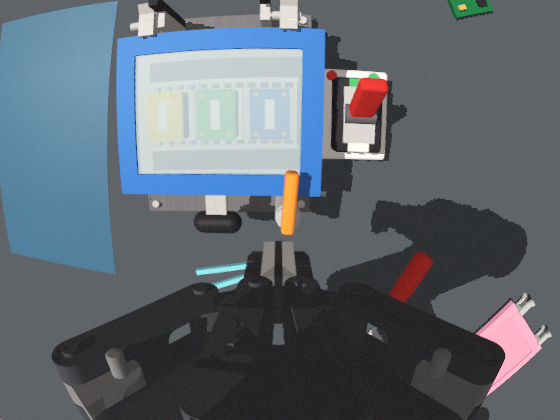

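The three modules show in place through the shut cover. The latch wing is over its edge at (290,200) and the red switch leans to the rear at (368,97). Handing in.

```bash
python3 -c "
from h import *
print(arm.job_done())"
```

```text
the job is handed in; nothing more can be done
None
```

I handed the job in at about 51 s of the 200 s allowed: my last camera check showed all three modules home, the cover shut with both knuckles within about 5 mm of their pins, the latch at about 1.5 rad and the switch fully on; the fingers slipped off the pull bar in the last 6° of closing, so the cover's speed there was not measured, and no verdict came back.

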